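Set the ratchet post and lay the hand bridge over the wet bowl

ROBOT

A 7-joint arm with a two-finger parallel gripper is mounted at the origin on the work surface; the furniture and walls round the work are solid. World frame = base frame: x ahead of the robot, y to its left, z up, the work surface at z = 0. Lengths are in m, angles in rad, forces in N, time in s.
With the tool pointing down it reaches from about 0.35 to 0.9 m from the base axis. Payload 8.1 kg.
Tool frame: the origin (TCP) lies midway between the tips of the shut fingers; the grasp point (between the pads) lies 19 mm behind it; z points along the fingers, y is the line along which they close (so a half turn about z gives the same grasp; the last joint's range is limited). The gripper opens to 92 mm and grips with 3 to 60 N. Pads are 19 mm wide; open, the fingers measure 130 mm over their backs; the gripper's body (75 mm by 190 mm) begins 47 mm behind the grasp point.
Start: joints at [1.187, 0.434, 0.025, 1.573, -0.012, 1.134, -0.075], TCP at [0.173, -0.601, 0.193] pointing down, gripper open.
Joint ranges: [-2.62, 2.62], [-0.44, 2.09], [-1.27, 1.32], [0.08, 2.57], [-1.32, 4.46], [0.12, 2], [-2.74, 2.74]. Speed limits (rad/s): [2.22, 2.22, 3.01, 3.01, 3.14, 3.14, 3.14].

INTERFACE

Orientations are given as a rotation vector (axis times angle).
In Python, from cell import arm gives the robot as it stands.
- The arm moves only by the tool carry_out, never from a script. Its arguments are lists of equal length, an entry for each row: "claw": the finger opening in cm, from 0 to 9.18; "delta_pos": the shift along the tool's x, y, z in cm, a list of three; "angular": the turn, a rotation vector about the tool's x, y, z in rad, a list of three. In form: {"claw": [claw, ...], "delta_pos": [[dx, dy, dz], ...], "angular": [[ax, ay, az], ...]}. A call has 1 to 20 rows; each row shifts and turns the commanded pose from where the row before left it, along the tool's axes as they then stand; what a row does not reach is not made up. A row lasts 1/10 s, in which the tool goes at most 50 mm and 8.59 degrees, less where a joint would pass 70% of its speed; a pose out of reach is approached as far as the arm can. A call with a gripper value outside its range is refused whole. The fingers move at their own pace and stop on an object; "force" is the grip in N (left out, the last holds). Time passes only in rows, so rows that do not move let the fingers close. It gives the time, the measured TCP pose, the force, the opening and the grip force at its end, in the units of the state.
- arm.observe(): the state, without advancing time (a new reading comes with each control period).
- arm.get_image(name): name is "side" or "top" or "wrist"; returns a dict with "frame" (384x512x3 uint8, red, green, blue), "mtx" (3x3 intrinsics, pixels), "T" (4x4, takes a point from camera to world coordinates). Camera axes: x right, y down, z forward; pixel columns grow to the right and rows downward; lengths in m; the calibration is good to about 2 mm. A picture is of the moment at which its call begins. There is no depth.
- arm.sign_off(): hands the job in; it is judged then, once.
Trained networks look in a picture, given as the dict that the camera call returned (one of the last four; its "shot" number tells which), for a name from the list of things; names that differ only in an ending like _2 or _b are one class to them, and where a whole thing is asked for, a point or a joint stands for the part that bears it (a point fixed in the world has none). Each returns a list of dicts, best first, with "conf" (0 to 1); they miss things now and then, are a little off and sometimes report something else, mostly with a low value. They report only what shows in the picture. A call takes as long as a camera call.
- arm.look_for(label, picture): "centre" ([column, row] as shares, 0 to 1, of the picture: columns of its width, rows of its height, amid what is visible of it).
- arm.trace(label, picture): "region" (384x512 bool, what is visible of it) and "centre" ([column, row] as shares, 0 to 1, of the picture: columns of its width, rows of its height, amid what is visible of it).
- arm.place_of(label, picture): "centre" ([column, row] as shares, 0 to 1, of the picture: columns of its width, rows of its height: a listed point, or the origin of a listed thing).
The state is a dict: "clock": time; "joints": joint angles; "dq": joint speeds; "joint_efforts": joint torques, N m; "position": TCP position; "ee_rot": TCP orientation; "force": force on the tool from outside, world axes, zero at the start; "ft_torque": the same for the moment, N m; "width": opening from 0.0 (shut) to 1.0 (fully open); "gripper_force": force on a finger pad.
Only numpy, scipy, OpenCV 4.12 (cv2) and the standard library are available. Lean on these libraries where they do the work, as an engineer would, in place of code of your own. Each camera call takes 0.05 s, during which the arm holds its last target. There are 200 camera calls.

TASK

The freshly painted bowl needs the hand bridge over it. Take the ratchet post by its fork and raise it until the pawl has clicked three times, no more, let it down gently until the pawl carries it and let go; then lay the wooden bridge bar in both forks, right side up, with its dark end caps outside the forks. Do not drop or force the post on to its pawl, do not touch the wet bowl, and leave the mug and the paste pot where they stand.

Things in the scene. Friction and masses are not known exactly. Their poses are not given: they have to be found in the camera images.
- jack: the ratchet post's foot and tube: round dark cast foot 84 mm across, steel tube 31 mm across up to 96 mm above the table. Fixed. Origin on the table under the middle of the post, z up; its y axis points roughly at the other post (rest), 260 mm away.
- column: round steel column, 0.65 kg, with a U-shaped wooden fork on top; slides straight up out of the tube, up to 90 mm, with a little drag; first click after 10 to 45 mm. Origin: middle of the fork's floor, 179 mm above the table when down, as at the start. Axes as jack; the bar lies in the fork along y. Two prongs at its x sides, 26 mm tall, 32 mm apart at the floor, wider (54 mm over all) at the tips.
- fork_block (a point): middle of the fork's solid lower block, 12 mm below the column's origin: 48 mm (x) by 24 mm (y) by 24 mm tall. Take it here from above, pinching across y, with the prongs rising between the fingers. Open space 16 mm or more below the block.
- rest: the plain second post: round dark foot 72 mm across, rod and the same wooden fork, fixed. Origin on the table under its middle; axes nearly as jack.
- rest_seat (a point): middle of the fork's floor on the plain post, 221 mm above the table; the bar lies in this fork along y.
- bridge: the hand bridge: pale wooden bar 24 mm wide (y) and 16 mm thick (z), 334 mm long (x) with a dark end cap 14 mm long, 30 mm wide and 22 mm thick at each end; 306 mm between the caps; 0.1 kg. Origin: middle of the bar's underside (3 mm above the table as it lies), x along the bar, z up. Either end may go to either post.
- wet_bowl: freshly painted papier-mache bowl with a teal rim, 150 mm across and 58 mm tall, loose, between the two posts. Origin: middle of its underside.
- mug: white dotted mug, 78 mm across and 93 mm tall with a handle. A bystander. Origin: middle of its underside.
- paste_pot: white paste pot with a green lid, 78 mm across and 86 mm tall. A bystander. Origin: middle of its underside.
- collar: collar clamped at some height on the tube; origin mid top face, 47 mm across. On its robot side (-x) is the pawl, a flat sprung steel lever 7 mm thick; leave it be. The column has 6 saw teeth under 1 cm apart, hidden in the tube at first. Over each, the lifting pull climbs by 9 to 15 N, then falls back at once as the pawl snaps under it: a click. Let down, that tooth rests on the pawl.
- column_lift (a joint): how far the column is raised out of its tube, in m: 0 fully down (as at the start), 0.09 at most.

How it is judged:
By the outcome, as a careful person would: the job done as asked, in the order asked, and still so for the second after the job is handed in, with the robot touching nothing.
It also fails if it takes over 72 s, if anything falls off the work surface, if the arm or the gripper's body presses on something with over 40 N, if the wrist force passes 120 N, or if a joint passes its speed limit or range.

## Working session

There is one attempt and no reset: what is moved stays moved. The work goes in short steps, Python scripts to look and compute and a tool call to move; the robot and the scene stay as the last step left them, time stands still between calls to the robot, and variables do not carry over. Pictures are saved under pics/ and viewed, at most 10 in all, crops included, and the job is handed in when it is done.

Besides the shell and the picture viewer there is one more tool, called after ">>>" as name(argument=value, ...) on one line, values as JSON. carry_out: Moves the arm, as the interface text tells. Its arguments: {"type":"object","properties":{"claw":{"type":"array","items":{"type":"number"}},"delta_pos":{"type":"array","items":{"type":"array","items":{"type":"number"}}},"angular":{"type":"array","items":{"type":"array","items":{"type":"number"}}},"force":{"type":"number"}},"required":["claw","delta_pos","angular"]}

```bash
mkdir -p pics; ls; cat > h.py <<'E'
import numpy as np, cv2
from cell import arm
from scipy.spatial.transform import Rotation as R
np.set_printoptions(precision=4,suppress=True)
def shot(n,save=None):
    p=arm.get_image(n)
    if save: cv2.imwrite('pics/'+save,p['frame'][:,:,::-1])
    return p
def ray(p,c):
    px=np.array([c[0]*512,c[1]*384,1]); d=p['T'][:3,:3]@np.linalg.solve(p['mtx'],px)
    return p['T'][:3,3],d/np.linalg.norm(d)
def tri(rs):
    A=np.zeros((3,3));b=np.zeros(3)
    for o,d in rs:
        M=np.eye(3)-np.outer(d,d);A+=M;b+=M@o
    x=np.linalg.solve(A,b); return x,[np.linalg.norm((np.eye(3)-np.outer(d,d))@(x-o)) for o,d in rs]
def onz(p,c,z):
    o,d=ray(p,c); return o+d*(z-o[2])/d[2]
def proj(p,X):
    c=np.linalg.inv(p['T'])@np.append(X,1); u=p['mtx']@c[:3]; return u[:2]/u[2]
E
python3 - <<'E'
from h import *
s=arm.observe();print({k:np.array(v) for k,v in s.items()})
P={n:shot(n,n+'0.png') for n in('side','top','wrist')}
for n in P: print(n,P[n]['T'],P[n]['mtx'][0])
for l in ['jack','column','fork_block','rest','rest_seat','bridge','wet_bowl','mug','paste_pot','collar']:
    rs=[]
    for n in P:
        r=arm.place_of(l,P[n])
        for q in r[:2]: print(l,n,round(q['conf'],2),np.array(q['centre'])*[512,384])
        if r and r[0]['conf']>.4 and n!='wrist': rs.append(ray(P[n],r[0]['centre']))
    if len(rs)>1: print('  ',l,*tri(rs))
E
python3 -c "
import cv2,numpy as np
a=[cv2.imread('pics/%s0.png'%n) for n in('side','top')]
cv2.imwrite('pics/v1.png',cv2.resize(a[0],(800,600)));cv2.imwrite('pics/v2.png',cv2.resize(a[1],(800,600)))"
```

```text
pics
{'clock': array(0.), 'joints': array([ 1.1874,  0.4352,  0.0249,  1.5741, -0.0116,  1.134 , -0.0751]), 'dq': array([-0.0003,  0.0008,  0.0005, -0.0008, -0.0006,  0.    ,  0.0004]), 'joint_efforts': array([  0.0014, -66.7845,   0.9857, -31.4461,  -0.0604,   0.043 ,
         0.0002]), 'position': array([ 0.173 , -0.6   ,  0.1919]), 'ee_rot': array([-3.1092, -0.4393,  0.0005]), 'force': array([ 0.533 , -0.1953, -0.5194]), 'ft_torque': array([0.0106, 0.056 , 0.0756]), 'gripper_force': array(0.), 'width': array(1.0008)}
side [[ 0.2159  0.7979 -0.5627  0.9597]
 [ 0.9764 -0.1773  0.1232 -0.1541]
 [-0.0015 -0.5761 -0.8174  1.0181]
 [ 0.      0.      0.      1.    ]] [365.3695   0.     252.4517]
top [[-0.0106 -0.9942  0.107   0.2449]
 [-0.9999  0.0097 -0.0085 -0.0024]
 [ 0.0074 -0.1071 -0.9942  1.3102]
 [ 0.      0.      0.      1.    ]] [413.3143   0.     255.3135]
wrist [[ 0.276  -0.916  -0.2911  0.25  ]
 [-0.9612 -0.2631 -0.0834 -0.5774]
 [-0.0002  0.3028 -0.9531  0.3838]
 [ 0.      0.      0.      1.    ]] [313.8246   0.     259.6277]
jack side 0.73 [217.7024 261.312 ]
jack top 0.57 
[... 912 characters left out ...]
(0.2513822552177923), np.float64(0.2513822552177922)]
wet_bowl side 0.9 [257.024  243.4176]
wet_bowl top 0.92 [258.304  176.2176]
   wet_bowl [ 0.4433 -0.0253 -0.0174] [np.float64(0.0013482763918797672), np.float64(0.0013482763918797587)]
mug side 0.88 [162.9184 220.1088]
mug top 0.97 [351.7952 224.2176]
mug top 0.67 [306.4832 155.9808]
   mug [ 0.286  -0.3176 -0.0248] [np.float64(0.00647186067592551), np.float64(0.006471860675925422)]
paste_pot side 0.63 [167.0144 276.7872]
paste_pot top 0.58 [348.9792 157.2864]
   paste_pot [ 0.5001 -0.3137  0.0001] [np.float64(0.003000694614861301), np.float64(0.003000694614861243)]
collar side 0.62 [216.32   243.4176]
collar side 0.36 [259.1232 241.3056]
```

View pics/v1.png

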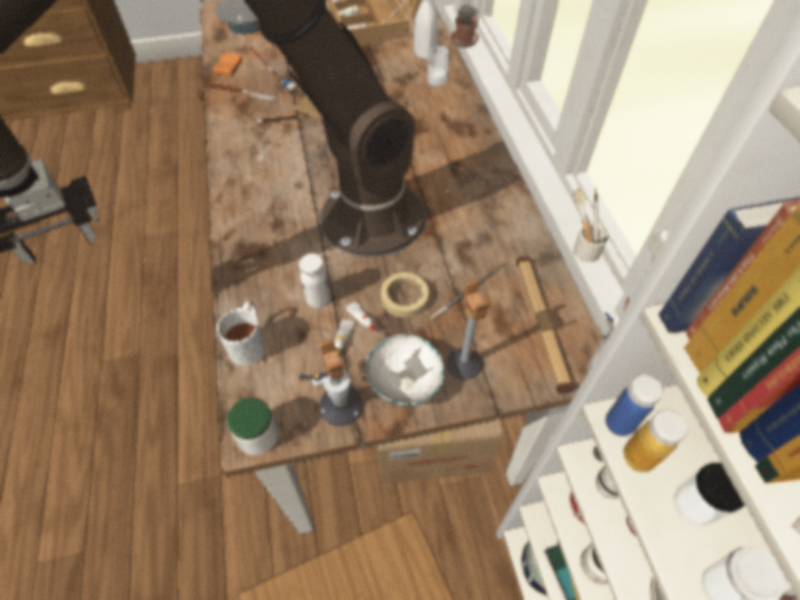

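View pics/v2.png

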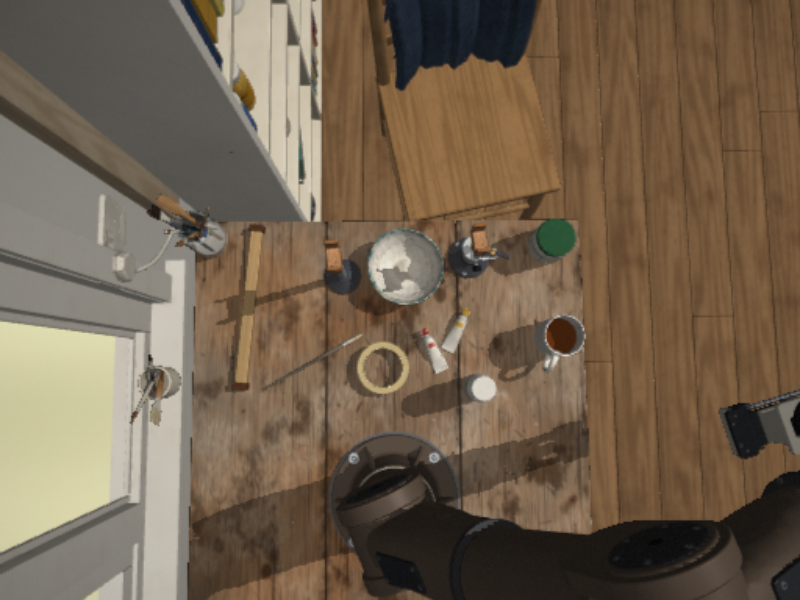

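Side view: jack fork at about (333,360), rest fork at (475,300), bar from (525,262) to (567,386), all in 800 px coordinates. The top view agrees: forks at (480,240) and (333,255), bar from (258,230) to (240,385). Next I raise the tool and move it over the scene to look with the wrist camera.

>>> carry_out(claw=[9.1,9.1,9.1,9.1,9.1,9.1,9.1,9.1,9.1,9.1,9.1,9.1,9.1,9.1,9.1,9.1,9.1,9.1,9.1], delta_pos=[[0,0,-4],[0,0,-4],[0,0,-4],[0,0,-4],[2.4,-2.8,0],[2.4,-2.8,0],[2.4,-2.8,0],[2.4,-2.8,0],[2.4,-2.8,0],[2.4,-2.8,0],[2.4,-2.8,0],[2.4,-2.8,0],[2.4,-2.8,0],[2.4,-2.8,0],[2.4,-2.8,0],[2.4,-2.8,0],[2.4,-2.8,0],[2.4,-2.8,0],[2.4,-2.8,0]], angular=[[0,0,0],[0,0,0],[0,0,0],[0,0,0],[0,0,0],[0,0,0],[0,0,0],[0,0,0],[0,0,0],[0,0,0],[0,0,0],[0,0,0],[0,0,0],[0,0,0],[0,0,0],[0,0,0],[0,0,0],[0,0,0],[0,0,0]])

```text
clock: 3.55
position: [0.4031, -0.0958, 0.353]
ee_rot: [3.11, 0.439, 0.001]
force: [-0.2, -0.1, -0.6]
width: 0.993
gripper_force: 0.0
```

```bash
cat >> h.py <<'E'
def look(names,labels,save,f='place_of'):
    P=[shot(n,save+'_'+n+'.png') for n in names]; out={}
    for l in labels:
        for p,n in zip(P,names):
            for q in getattr(arm,f)(l,p)[:2]:
                out.setdefault(l,[]).append((n,round(q['conf'],2),np.array(q['centre'])*[512,384],ray(p,q['centre'])))
    return P,out
def pose():
    s=arm.observe(); M=R.from_rotvec(s['ee_rot']).as_matrix(); print('t',s['clock'],'tcp',np.array(s['position']),'xdir',np.degrees(np.arctan2(M[1,0],M[0,0])),'z',M[:,2],'F',np.array(s['force']),'w',s['width'],'g',s['gripper_force'],'q7',s['joints'][6]); return s,M
E
python3 - <<'E'
from h import *
import pickle
pose()
P,o=look(['wrist'],['jack','column','fork_block','rest','rest_seat','bridge','wet_bowl','collar'],'a')
for l in o:
    for q in o[l]: print(l,q[:3])
pickle.dump((P,o),open('a.pkl','wb'))
E
python3 -c "
import cv2
cv2.imwrite('pics/v3.png',cv2.resize(cv2.imread('pics/a_wrist.png'),(800,600)))"
```

```text
t 3.55 tcp [ 0.4031 -0.0958  0.353 ] xdir 16.074790082934005 z [ 0.0007 -0.0005 -1.    ] F [-0.1617 -0.148  -0.6133] w 0.9933519244897382 g 0.0 q7 -1.1835556179828186
jack ('wrist', 0.82, array([305.6128, 107.5968]))
column ('wrist', 0.31, array([402.3808, 117.0816]))
fork_block ('wrist', 0.66, array([326.912, 112.512]))
rest ('wrist', 0.58, array([153.3952,  81.984 ]))
rest ('wrist', 0.44, array([401.7152, 118.6944]))
bridge ('wrist', 0.84, array([29.4912, 87.0912]))
bridge ('wrist', 0.62, array([150.9888,  82.4832]))
wet_bowl ('wrist', 0.94, array([230.2976,  96.6144]))
collar ('wrist', 0.72, array([320.4096, 107.712 ]))
```

View pics/v3.png

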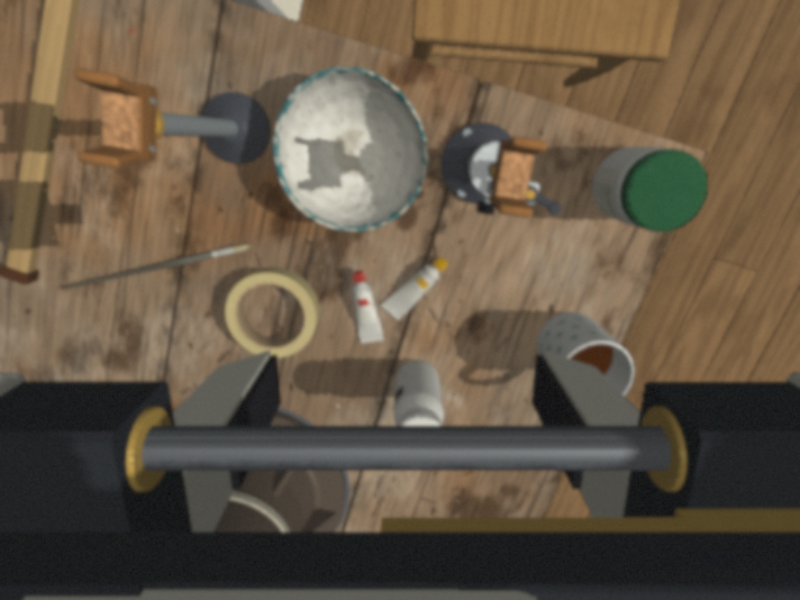

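Wrist view: jack fork floor at about (516,175), rest fork floor at (122,120), bar at the left edge near (40,130), bowl at (350,150), all in 800 px coordinates. A second wrist view from nearer the jack will give the heights.

>>> carry_out(claw=[9.1,9.1,9.1], delta_pos=[[1,3.4,0],[1,3.4,0],[0,0,0]], angular=[[0,0,0.07],[0,0,0.07],[0,0,0]])

```text
clock: 4.3
position: [0.4392, -0.1634, 0.3518]
ee_rot: [3.134, 0.207, -0.002]
force: [-0.5, 0.9, -0.2]
width: 0.992
gripper_force: 0.0
```

```bash
cat > m.py <<'E'
from h import *
import pickle
pose()
Pa,a=pickle.load(open('a.pkl','rb'))
L=['column','fork_block','rest_seat','collar','bridge','wet_bowl']
P,o=look(['wrist','side','top'],L,'b')
for l in o:
    for q in o[l]: print(l,q[:3])
pickle.dump((P,o),open('b.pkl','wb'))
for l in L:
    rs=[q[3] for q in o.get(l,[])+a.get(l,[]) if q[1]>.5]
    if len(rs)>1: print(l,*tri(rs))
for p,n in zip(P,['wrist','side','top']):
  for l in ['column','rest']:
    r=arm.trace(l,p)
    for q in r[:1]: print(n,l,round(q['conf'],2),q['region'].sum(),np.array(q['centre'])*[512,384])
# zoomed crops
a=cv2.imread('pics/b_wrist.png'); cv2.imwrite('pics/v4.png',cv2.resize(a,(800,600),interpolation=cv2.INTER_CUBIC))
E
python3 m.py
```

```text
t 4.3 tcp [ 0.4392 -0.1634  0.3518] xdir 7.558226766033461 z [-0.0009 -0.0007 -1.    ] F [-0.5424  0.8888 -0.1792] w 0.9919203747017542 g 0.0 q7 -1.241985102929897
column ('wrist', 0.63, array([254.208 , 123.6096]))
column ('side', 0.53, array([211.712 , 231.7824]))
fork_block ('wrist', 0.72, array([257.6896, 123.3024]))
fork_block ('side', 0.8, array([215.3984, 234.3168]))
rest_seat ('wrist', 0.96, array([  7.5776, 134.4   ]))
rest_seat ('side', 0.86, array([304.2816, 189.888 ]))
rest_seat ('side', 0.61, array([213.6064, 242.9952]))
collar ('wrist', 0.65, array([258.7136, 120.8832]))
collar ('side', 0.74, array([216.4224, 244.416 ]))
collar ('top', 0.38, array([303.8208, 156.7104]))
bridge ('side', 0.66, array([345.8048, 208.2048]))
bridge ('top', 0.84, array([158.9248, 197.4912]))
wet_bowl ('wrist', 0.73, array([182.016, 120.192]))
wet_bowl ('side', 0.82, array([258.5088, 244.608 ]))
wet_bowl ('top', 0.89, array([256.1024, 173.9136]))
column [ 0.4787 -0.1554  0.1726] [np.float64(0.0034446994107884504), np.float64(0.003444699410788374)]
fork_block [ 0.4775 -0.1552  0.1569] [np.float
[... 202 characters left out ...]
oat64(0.11172522668308021)]
collar [ 0.478  -0.1569  0.1009] [np.float64(0.0026747880306080976), np.float64(0.00496052633465815), np.float64(0.003940321781837758)]
bridge [0.403  0.2271 0.0338] [np.float64(0.04301984876884622), np.float64(0.06516737802881652), np.float64(0.03837173631486144), np.float64(0.13578957755742935)]
wet_bowl [ 0.4502 -0.0237 -0.016 ] [np.float64(0.003204925028411657), np.float64(0.0013866450320659215), np.float64(0.006880511745108461), np.float64(0.006178614384160722)]
wrist column 0.81 1040 [259.1232 127.488 ]
wrist rest 0.89 3846 [ 49.7152 122.1888]
side column 0.69 263 [213.7088 233.088 ]
side rest 0.69 692 [297.984  223.9872]
top rest 0.6 503 [216.7808 172.992 ]
```

View pics/v4.png

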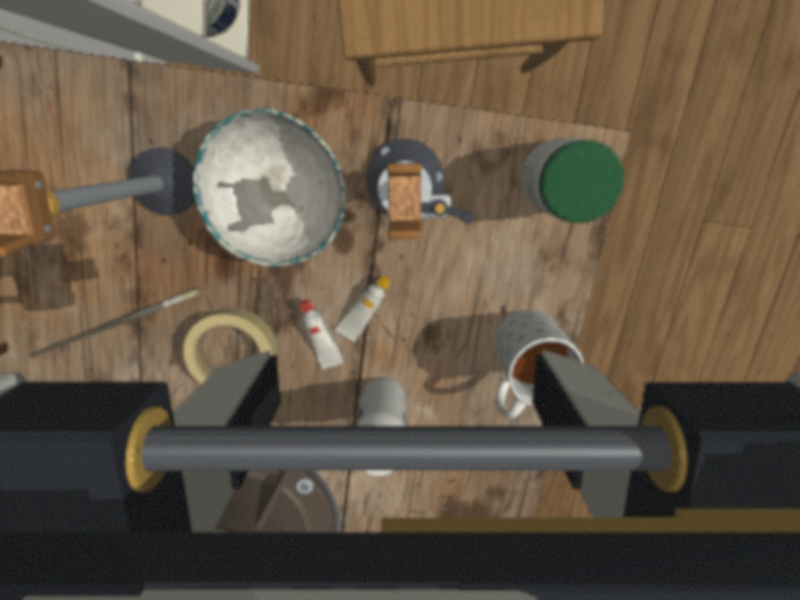

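Second wrist view: the jack fork is square to the tool, spanning (405,168) to (405,235), with its floor centred near (405,200). The pawl lever points right and down to (460,212), and neither finger would land on it. I'll check this with colour segmentation.

```bash
cat > m2.py <<'E'
from h import *
import pickle
Pa,a=pickle.load(open('a.pkl','rb')); Pb,b=pickle.load(open('b.pkl','rb'))
def orange(p,c,r):
    h=cv2.cvtColor(p['frame'],cv2.COLOR_RGB2HSV); m=((h[...,0]>4)&(h[...,0]<16)&(h[...,1]>115)&(h[...,2]>80)).astype(np.uint8)
    k=np.zeros_like(m); cv2.circle(k,tuple(int(v) for v in c),r,1,-1); m*=k
    n,lab,st,ce=cv2.connectedComponentsWithStats(m); i=1+np.argmax(st[1:,4]); 
    ys,xs=np.where(lab==i); return st[i],ce[i],cv2.minAreaRect(np.c_[xs,ys].astype(np.float32))
for n,p,c in [('a',Pa[0],(330,112)),('b',Pb[0],(259,129)),('side',Pb[1],(213,230)),('top',Pb[2],(307,154))]:
    print(n,*orange(p,c,26))
    for X in ([.4765,-.1555,.179],[.4785,-.1565,.179]): print('   proj',proj(p,X))
for n,p,c in [('a',Pa[0],(78,77)),('side',Pb[1],(304,192)),('top',Pb[2],(214,162))]:
    print('rest',n,*orange(p,c,30),proj(p,[.446,.0965,.221]))
E
python3 m2.py
```

```text
a [316  96  26  42 819] [328.243  116.0806] ((328.3477478027344, 116.48188781738281), (24.379484176635742, 41.09526062011719), 1.5911402702331543)
   proj [328.1047 112.2796]
   proj [329.5325 110.7913]
b [248 105  22  48 883] [258.7067 128.8358] ((258.5454406738281, 128.4989776611328), (47.41957092285156, 20.108444213867188), 88.69805145263672)
   proj [256.9959 126.5096]
   proj [258.0845 124.8734]
side [205 218  14  24 207] [211.8213 229.3671] ((212.2941436767578, 229.17649841308594), (23.768489837646484, 10.6715669631958), 75.96376037597656)
   proj [212.6003 229.6128]
   proj [212.3403 230.339 ]
top [298 129   8   4  13] [302.     129.8462] ((301.5, 130.5), (3.0, 7.0), 90.0)
   proj [306.4254 153.5992]
   proj [306.767  152.8893]
rest a [  55   48   46   60 1867] [79.6127 78.5147] ((78.55730438232422, 77.6483154296875), (43.42256546020508, 58.544620513916016), 5.440332412719727) [81.4062 72.9312]
rest side [279 179  51  37 614] [303.4658 198.8127] ((301.7823486328125, 205.32940673828125), (41.867576599121094, 39.155948638916016), 49.398704528808594) [303.2062 194.0243]
rest top [206 132  29  10 200] [217.375 137.125] ((220.0, 136.5), (28.0, 9.0), 0.0) [214.4726 162.493 ]
```

```bash
python3 - <<'E'
from h import *
import pickle
from scipy.optimize import least_squares
Pa,a=pickle.load(open('a.pkl','rb')); Pb,b=pickle.load(open('b.pkl','rb'))
t=np.radians(7.6);ux=np.array([np.cos(t),np.sin(t),0]);uy=np.array([-ux[1],ux[0],0])
# rows of tip extremes in a,b ; columns of block/prong edges
def corners(p,X):
    pts=[X+sx*27*1e-3*ux+sy*.012*uy+np.array([0,0,.026]) for sx in(1,-1) for sy in(1,-1)]+[X+sx*.024*ux+sy*.012*uy-np.array([0,0,.024]) for sx in(1,-1) for sy in(1,-1)]
    q=np.array([proj(p,x) for x in pts]); return np.r_[q.min(0),q.max(0)]
M=[(Pa[0],[315.5,95.5,341.5,137.5]),(Pb[0],[247.5,104.5,269.5,152.5])]
f=lambda X:np.concatenate([corners(p,X)-m for p,m in M])
s=least_squares(f,[.477,-.156,.179]);print(s.x,s.fun)
for x in ([.478,-.157,.179],s.x):print(proj(Pb[1],x+np.array([0,0,0])),corners(Pb[1],x))
E
```

```text
[ 0.4721 -0.1604  0.1406] [-7.2111 -4.4138  2.1558  2.9329  2.814   1.5834  1.4315 -0.5651]
[212.1218 230.2117] [203.8066 215.391  219.8911 243.5876]
[211.8572 235.5389] [203.8296 221.2556 219.3629 248.4317]
```

```bash
python3 - <<'E'
from h import *
import pickle
Pa,a=pickle.load(open('a.pkl','rb')); Pb,b=pickle.load(open('b.pkl','rb'))
for n,p,c in [('b far tip',Pb[0],(258.5,104.5)),('b near tip',Pb[0],(258.5,152.5)),('a far',Pa[0],(328.5,95.5)),('a near',Pa[0],(328.5,137.5))]:
    print(n,onz(p,[c[0]/512,c[1]/384],.205))
s=np.array([212.,229.6])
print(onz(Pb[1],s/[512,384],.179), onz(Pb[1],np.array([211.8,229.4])/[512,384],.185))
print(tri([ray(Pb[0],np.array([258.5,126])/[512,384]),ray(Pb[1],np.array([212.3,230])/[512,384])]))
E
```

```text
b far tip [ 0.5022 -0.1539  0.205 ]
b near tip [ 0.4519 -0.1605  0.205 ]
a far [ 0.4929 -0.1443  0.205 ]
a near [ 0.4518 -0.1591  0.205 ]
[ 0.4761 -0.157   0.179 ] [ 0.4789 -0.1574  0.185 ]
(array([ 0.4773, -0.1568,  0.1787]), [np.float64(0.00034693310169637485), np.float64(0.0003469331016963953)])
```

>>> carry_out(claw=[9.1,9.1,9.1,9.1,9.1,7,6,5,5,5,5], delta_pos=[[1.95,-0.07,0],[1.9,-0.07,0],[0,0,4],[0,0,4],[0,0,4],[0,0,3],[0,0,3],[0,0,2],[0,0,0.4],[0,0,0],[0,0,0]], angular=[[0,0,0],[0,0,0],[0,0,0],[0,0,0],[0,0,0],[0,0,0],[0,0,0],[0,0,0],[0,0,0],[0,0,0],[0,0,0]], force=10)

```text
clock: 6.75
position: [0.4775, -0.1516, 0.1499]
ee_rot: [3.133, 0.221, 0.003]
force: [-0.3, -0.0, 0.8]
width: 0.556
gripper_force: 0.0
```

```bash
python3 - <<'E'
from h import *
pose()
a=shot('wrist','c.png');cv2.imwrite('pics/v5.png',cv2.resize(a['frame'][100:350,100:412,::-1],(750,600),interpolation=cv2.INTER_CUBIC))
E
```

```text
t 6.75 tcp [ 0.4775 -0.1516  0.1499] xdir 8.060258261997266 z [ 0.0017 -0.0004 -1.    ] F [-0.2511 -0.0435  0.7766] w 0.5560488960060492 g 0.0 q7 -1.382303876844583
```

View pics/v5.png

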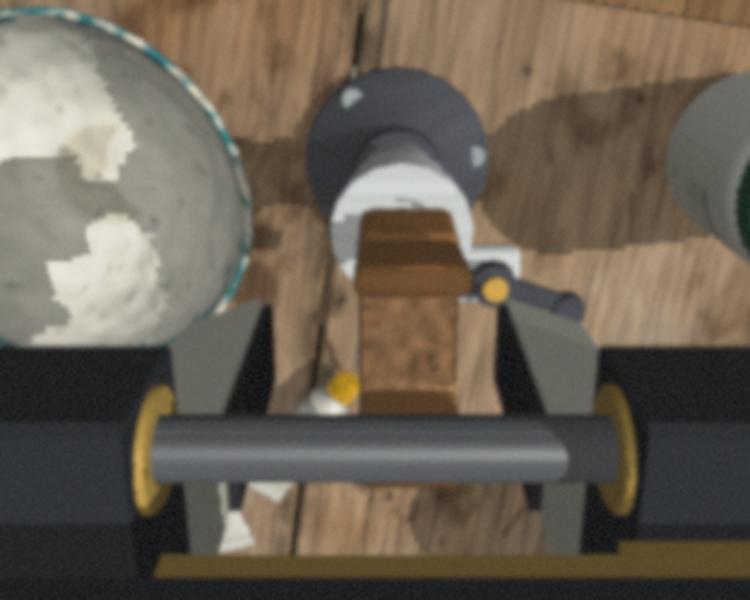

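Fork is between the fingers but about 5 mm to the right (column 410 against a finger midpoint of 385). I'll shift, then close gently.

>>> carry_out(claw=[5,5,3.5,2,2,2,2,2], delta_pos=[[0,0.53,0.15],[0,0,0],[0,0,0],[0,0,0],[0,0,0],[0,0,0],[0,0,0],[0,0,0]], angular=[[0,0,0],[0,0,0],[0,0,0],[0,0,0],[0,0,0],[0,0,0],[0,0,0],[0,0,0]], force=8)

```text
clock: 7.6
position: [0.4773, -0.1567, 0.1472]
ee_rot: [3.134, 0.221, -0.0]
force: [0.1, -0.4, -0.1]
width: 0.219
gripper_force: 0.0
```

>>> carry_out(claw=[2,2,2], delta_pos=[[0,0,0],[0,0,0],[0,0,0]], angular=[[0,0,0],[0,0,0],[0,0,0]], force=50)

```text
clock: 7.9
position: [0.4773, -0.1568, 0.1472]
ee_rot: [3.134, 0.221, -0.0]
force: [-0.2, 0.2, 0.0]
width: 0.22
gripper_force: 0.0
```

```bash
python3 -c "
from h import *
pose()"
```

```text
t 7.9 tcp [ 0.4773 -0.1568  0.1472] xdir 8.062847518290205 z [-0. -0. -1.] F [-0.1808  0.1772  0.0232] w 0.21955410889982355 g 0.0 q7 -1.373726653687518
```

```bash
python3 - <<'E'
from h import *
a=shot('wrist','d.png');cv2.imwrite('pics/v6.png',cv2.resize(a['frame'][100:350,100:412,::-1],(750,600),interpolation=cv2.INTER_CUBIC))
s,M=pose(); print(s['width'],s['gripper_force'])
E
```

```text
t 7.95 tcp [ 0.4773 -0.1568  0.1472] xdir 8.062891936182453 z [-0.0001 -0.     -1.    ] F [0.623  0.6869 0.4146] w 0.2208954349096125 g 0.0 q7 -1.3737299527654565
0.2208954349096125 0.0
```

View pics/v6.png

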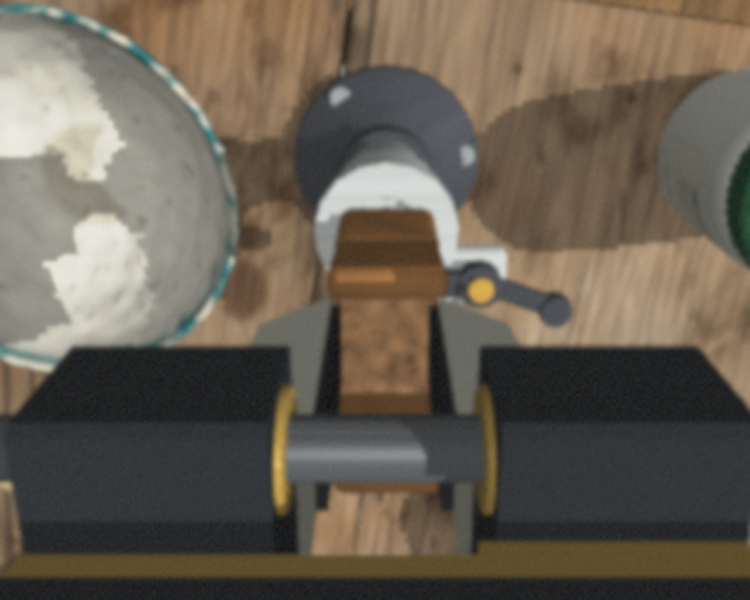

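Fingers stand either side of the block, centred on it, but have stopped at the commanded opening just short of it. I'll command them fully shut.

>>> carry_out(claw=[1.2,0.6,0,0,0,0], delta_pos=[[0,0,0],[0,0,0],[0,0,0],[0,0,0],[0,0,0],[0,0,0]], angular=[[0,0,0],[0,0,0],[0,0,0],[0,0,0],[0,0,0],[0,0,0]], force=10)

```text
clock: 8.55
position: [0.4773, -0.1568, 0.1472]
ee_rot: [3.134, 0.221, 0.0]
force: [0.6, 0.4, 0.4]
width: 0.005
gripper_force: 0.0
```

>>> carry_out(claw=[0,0,0], delta_pos=[[0,0,0],[0,0,0],[0,0,0]], angular=[[0,0,0],[0,0,0],[0,0,0]], force=50)

```text
clock: 8.85
position: [0.4773, -0.1568, 0.1472]
ee_rot: [3.134, 0.221, -0.0]
force: [0.1, -1.4, 0.1]
width: 0.002
gripper_force: 0.0
```

```bash
python3 - <<'E'
from h import *
s,M=pose(); p=shot('wrist','e.png'); print(p['T'])
tc=np.array(s['position'])
f=lambda X:(proj(p,X)-[100,100])*2.4
print('tcp',f(tc),'grasp',f(tc+[0,0,.019]))
t=np.radians(7.6);u=np.array([np.cos(t),np.sin(t),0])
F=np.array([.477,-.157,.179])
for n,x,z in [('floor',0,0),('far tip',.027,.026),('near tip',-.027,.026),('far floor',.016,0),('near floor',-.016,0)]: print(n,f(F+x*u+[0,0,z]))
cv2.imwrite('pics/v7.png',cv2.resize(p['frame'][100:350,100:412,::-1],(750,600),interpolation=cv2.INTER_CUBIC))
Q,o=look(['side','top'],['fork_block','column'],'e')
for l in o:
    for q in o[l]: print(l,q[:3])
E
```

```text
t 8.85 tcp [ 0.4773 -0.1568  0.1472] xdir 8.062955537687136 z [-0.0001 -0.     -1.    ] F [ 0.1206 -1.4095  0.1252] w 0.001636496401580677 g 0.0 q7 -1.37371578903416
[[ 0.1392 -0.9439 -0.2994  0.5566]
 [-0.9903 -0.1322 -0.0434 -0.1451]
 [ 0.0014  0.3025 -0.9531  0.339 ]
 [ 0.      0.      0.      1.    ]]
tcp [383.9575 277.542 ] grasp [384.1469 306.8632]
floor [385.1744 331.2566]
far tip [386.8275 265.3817]
near tip [384.6772 501.6512]
far floor [385.7214 267.8947]
near floor [384.6565 391.2438]
fork_block ('side', 0.57, array([218.0096, 232.2816]))
column ('side', 0.67, array([302.2848, 189.312 ]))
column ('side', 0.54, array([210.1248, 231.2832]))
column ('top', 0.42, array([212.48  , 161.5872]))
```

View pics/v7.png

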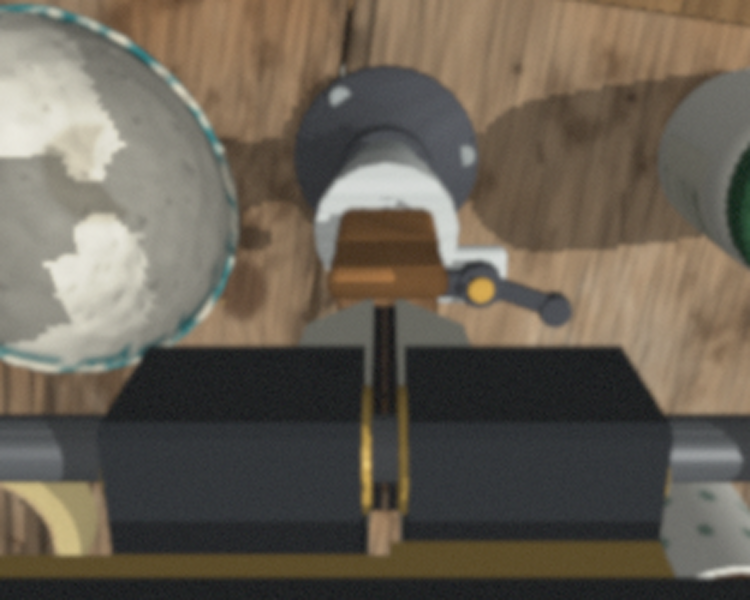

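The fingers shut fully on nothing, inside the fork slot, and the finger tips in the picture sit higher than the reported TCP would project. I'll check against the side camera with the projected TCP drawn in.

```bash
python3 - <<'E'
from h import *
s,M=pose(); p=shot('side','f.png'); tc=np.array(s['position'])
a=cv2.resize(p['frame'][150:270,130:290,::-1],(800,600),interpolation=cv2.INTER_CUBIC)
for X,c in [(tc,(0,0,255)),([.477,-.157,.179],(0,255,0)),(tc+[0,0,.066],(255,0,0))]:
    q=((proj(p,X)-[130,150]+.5)*5).astype(int); print(q); cv2.circle(a,tuple(int(v) for v in q),3,c,-1)
cv2.imwrite('pics/v8.png',a)
E
```

```text
t 9.2 tcp [ 0.4773 -0.1567  0.1472] xdir 8.062688793353294 z [ 0. -0. -1.] F [-0.2854 -0.6743  0.232 ] w 0.005112040803208422 g 0.0 q7 -1.3737181527137523
[418 431]
[412 401]
[407 369]
```

View pics/v8.png

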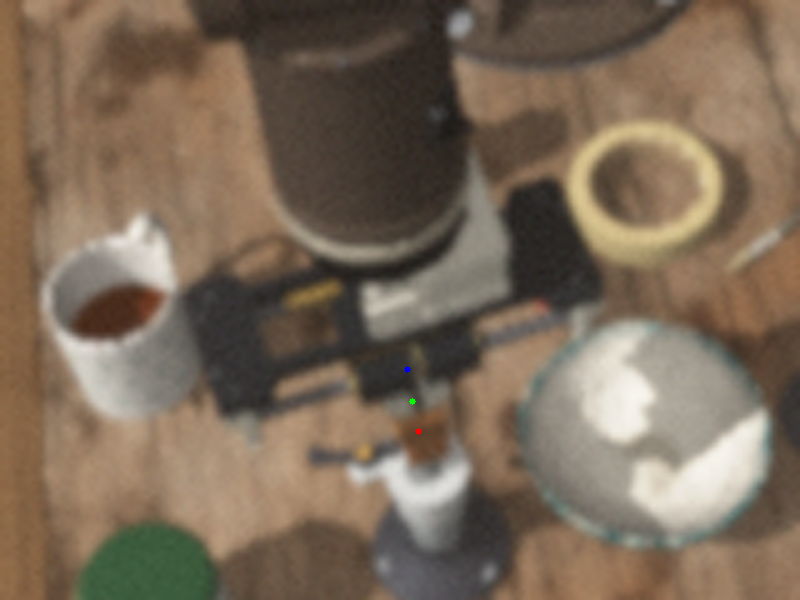

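Side view: the fork sits where I measured it (orange face from (420,400) to (425,460)), so the height uncertainty is in the finger tips. I'll open, go down in small steps and close lightly, watching the force.

>>> carry_out(claw=[5,5,5,5,5,5,5,5], delta_pos=[[0,0,0],[0,0,0],[0,0,0],[0,0,0],[0,0,0.2],[0,0,0.2],[0,0,0.1],[0,0,0]], angular=[[0,0,0],[0,0,0],[0,0,0],[0,0,0],[0,0,0],[0,0,0],[0,0,0],[0,0,0]], force=8)

```text
clock: 10.05
position: [0.4772, -0.1567, 0.142]
ee_rot: [-3.134, -0.221, 0.001]
force: [-0.9, -0.3, 0.1]
width: 0.539
gripper_force: 0.0
```

>>> carry_out(claw=[1,0,0,0,0,0], delta_pos=[[0,0,0],[0,0,0],[0,0,0],[0,0,0],[0,0,0],[0,0,0]], angular=[[0,0,0],[0,0,0],[0,0,0],[0,0,0],[0,0,0],[0,0,0]])

```text
clock: 10.65
position: [0.4774, -0.1573, 0.1423]
ee_rot: [3.133, 0.22, 0.0]
force: [0.7, -3.2, -0.1]
width: 0.258
gripper_force: 8.0
```

The pads now catch the block at 23.7 mm opening, so they had been just above it. I'll open, go 24 mm deeper with force checks, and grip.

>>> carry_out(claw=[5,5,5,5,5,5,5,5], delta_pos=[[0,0,0],[0,0,0],[0,0,0],[0,0,0.3],[0,0,0.3],[0,0,0.3],[0,0,0.3],[0,0,0]], angular=[[0,0,0],[0,0,0],[0,0,0],[0,0,0],[0,0,0],[0,0,0],[0,0,0],[0,0,0]])

```text
clock: 11.45
position: [0.477, -0.1567, 0.1297]
ee_rot: [-3.134, -0.221, 0.001]
force: [-0.8, -1.1, 0.4]
width: 0.541
gripper_force: 0.0
```

>>> carry_out(claw=[5,5,5], delta_pos=[[0,0,0.2],[0,0,0.2],[0,0,0.2]], angular=[[0,0,0],[0,0,0],[0,0,0]])

```text
clock: 11.75
position: [0.4774, -0.1568, 0.1241]
ee_rot: [3.134, 0.221, 0.0]
force: [-0.4, 0.0, -0.5]
width: 0.544
gripper_force: 0.0
```

>>> carry_out(claw=[5,5,5,5], delta_pos=[[0,0,0.2],[0,0,0.2],[0,0,0.2],[0,0,0]], angular=[[0,0,0],[0,0,0],[0,0,0],[0,0,0]])

```text
clock: 12.15
position: [0.4771, -0.1567, 0.1179]
ee_rot: [-3.134, -0.221, 0.001]
force: [-0.4, 0.3, 0.8]
width: 0.547
gripper_force: 0.0
```

```bash
python3 - <<'E'
from h import *
pose()
a=shot('wrist','g.png')['frame'][100:350,100:412,::-1]; b=shot('side')['frame'][150:270,130:290,::-1]
cv2.imwrite('pics/v9.png',np.hstack([cv2.resize(a,(400,320),interpolation=cv2.INTER_CUBIC),cv2.resize(b,(400,320),interpolation=cv2.INTER_CUBIC)]))
E
```

```text
t 12.15 tcp [ 0.4771 -0.1567  0.1179] xdir 8.067005696569835 z [-0.0005  0.0001 -1.    ] F [-0.3732  0.2691  0.7941] w 0.5465375579610144 g 0.0 q7 -1.3943545572624294
```

View pics/v9.png

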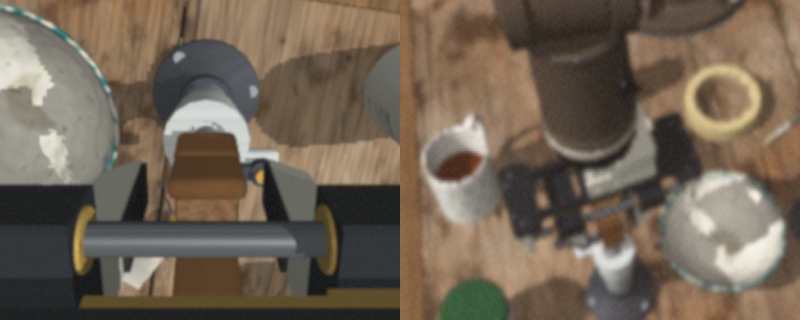

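Fork is centred between the fingers (column 205 against a midpoint of 206) with no contact. Gripping.

>>> carry_out(claw=[2,0,0,0,0], delta_pos=[[0,0,0],[0,0,0],[0,0,0],[0,0,0],[0,0,0]], angular=[[0,0,0],[0,0,0],[0,0,0],[0,0,0],[0,0,0]], force=10)

```text
clock: 12.75
position: [0.4774, -0.1573, 0.1183]
ee_rot: [3.133, 0.22, 0.0]
force: [0.6, -3.1, 0.1]
width: 0.27
gripper_force: 10.0
```

>>> carry_out(claw=[0,0,0], delta_pos=[[0,0,0],[0,0,0],[0,0,0]], angular=[[0,0,0],[0,0,0],[0,0,0]], force=50)

```text
clock: 13.05
position: [0.4774, -0.1574, 0.1183]
ee_rot: [3.133, 0.22, 0.0]
force: [1.3, -5.1, 0.0]
width: 0.258
gripper_force: 50.0
```

>>> carry_out(claw=[0,0,0,0], delta_pos=[[0,0,-0.1],[0,0,-0.1],[0,0,-0.1],[0,0,-0.1]], angular=[[0,0,0],[0,0,0],[0,0,0],[0,0,0]])

```text
clock: 13.45
position: [0.4774, -0.1574, 0.1218]
ee_rot: [3.133, 0.22, 0.0]
force: [3.4, -5.7, -7.6]
width: 0.26
gripper_force: 50.0
```

>>> carry_out(claw=[0,0,0,0,0], delta_pos=[[0,0.05,-0.1],[0,0,-0.1],[0,0,-0.1],[0,0,-0.1],[0,0,-0.1]], angular=[[0,0,0],[0,0,0],[0,0,0],[0,0,0],[0,0,0]])

```text
clock: 13.95
position: [0.4774, -0.1574, 0.1268]
ee_rot: [-3.134, -0.221, 0.0]
force: [3.1, -3.9, -7.7]
width: 0.259
gripper_force: 50.0
```

>>> carry_out(claw=[0], delta_pos=[[0,0,-0.1]], angular=[[0,0,0]])

```text
clock: 14.05
position: [0.4774, -0.1574, 0.1278]
ee_rot: [-3.134, -0.221, 0.0]
force: [4.5, -4.8, -8.2]
width: 0.258
gripper_force: 50.0
```

>>> carry_out(claw=[0], delta_pos=[[0,0,-0.1]], angular=[[0,0,0]])

```text
clock: 14.15
position: [0.4774, -0.1574, 0.1288]
ee_rot: [-3.134, -0.221, 0.0]
force: [3.9, -3.9, -7.3]
width: 0.258
gripper_force: 50.0
```

>>> carry_out(claw=[0], delta_pos=[[0,0,-0.1]], angular=[[0,0,0]])

```text
clock: 14.25
position: [0.4774, -0.1573, 0.1298]
ee_rot: [-3.134, -0.221, 0.0]
force: [3.5, -4.5, -7.5]
width: 0.261
gripper_force: 50.0
```

>>> carry_out(claw=[0], delta_pos=[[0,0,-0.1]], angular=[[0,0,0]])

```text
clock: 14.35
position: [0.4774, -0.1574, 0.1308]
ee_rot: [-3.134, -0.221, 0.0]
force: [4.0, -3.8, -8.8]
width: 0.257
gripper_force: 50.0
```

>>> carry_out(claw=[0], delta_pos=[[0,0,-0.1]], angular=[[0,0,0]])

```text
clock: 14.45
position: [0.4774, -0.1573, 0.1316]
ee_rot: [-3.134, -0.221, 0.0]
force: [6.5, -4.7, -13.6]
width: 0.259
gripper_force: 50.0
```

>>> carry_out(claw=[0], delta_pos=[[0,0,-0.1]], angular=[[0,0,0]])

```text
clock: 14.55
position: [0.4774, -0.1573, 0.1322]
ee_rot: [-3.133, -0.221, 0.0]
force: [7.9, -4.7, -20.3]
width: 0.261
gripper_force: 50.0
```

>>> carry_out(claw=[0], delta_pos=[[0,0,-0.1]], angular=[[0,0,0]])

```text
clock: 14.65
position: [0.4774, -0.1574, 0.1328]
ee_rot: [-3.133, -0.221, 0.0]
force: [9.8, -5.2, -23.1]
width: 0.259
gripper_force: 50.0
```

>>> carry_out(claw=[0], delta_pos=[[0,0,-0.1]], angular=[[0,0,0]])

```text
clock: 14.75
position: [0.4774, -0.1573, 0.1336]
ee_rot: [-3.133, -0.221, 0.001]
force: [8.5, -5.4, -23.6]
width: 0.259
gripper_force: 50.0
```

>>> carry_out(claw=[0], delta_pos=[[0,0,-0.1]], angular=[[0,0,0]])

```text
clock: 14.85
position: [0.4774, -0.1573, 0.1345]
ee_rot: [-3.133, -0.221, 0.001]
force: [10.7, -5.8, -24.1]
width: 0.26
gripper_force: 50.0
```

>>> carry_out(claw=[0], delta_pos=[[0,0,-0.1]], angular=[[0,0,0]])

```text
clock: 14.95
position: [0.4774, -0.1573, 0.136]
ee_rot: [-3.133, -0.221, 0.001]
force: [3.8, -4.0, -7.9]
width: 0.259
gripper_force: 50.0
```

>>> carry_out(claw=[0], delta_pos=[[0,0,-0.1]], angular=[[0,0,0]])

```text
clock: 15.05
position: [0.4774, -0.1574, 0.1375]
ee_rot: [-3.134, -0.221, 0.001]
force: [4.5, -5.0, -8.1]
width: 0.259
gripper_force: 50.0
```

>>> carry_out(claw=[0], delta_pos=[[0,0,-0.1]], angular=[[0,0,0]])

```text
clock: 15.15
position: [0.4774, -0.1573, 0.1387]
ee_rot: [-3.134, -0.221, 0.0]
force: [4.2, -4.6, -9.4]
width: 0.257
gripper_force: 50.0
```

>>> carry_out(claw=[0], delta_pos=[[0,0,-0.1]], angular=[[0,0,0]])

```text
clock: 15.25
position: [0.4774, -0.1574, 0.1396]
ee_rot: [-3.134, -0.221, 0.0]
force: [5.4, -4.7, -14.0]
width: 0.256
gripper_force: 50.0
```

>>> carry_out(claw=[0], delta_pos=[[0,0,-0.1]], angular=[[0,0,0]])

```text
clock: 15.35
position: [0.4774, -0.1573, 0.1402]
ee_rot: [-3.133, -0.221, 0.0]
force: [7.9, -5.8, -19.0]
width: 0.26
gripper_force: 50.0
```

>>> carry_out(claw=[0], delta_pos=[[0,0,-0.1]], angular=[[0,0,0]])

```text
clock: 15.45
position: [0.4774, -0.1573, 0.1408]
ee_rot: [-3.133, -0.221, 0.001]
force: [9.1, -5.5, -23.9]
width: 0.259
gripper_force: 50.0
```

>>> carry_out(claw=[0], delta_pos=[[0,0,-0.1]], angular=[[0,0,0]])

```text
clock: 15.55
position: [0.4774, -0.1573, 0.1416]
ee_rot: [-3.133, -0.221, 0.001]
force: [9.1, -5.1, -23.6]
width: 0.258
gripper_force: 50.0
```

>>> carry_out(claw=[0], delta_pos=[[0,0,-0.1]], angular=[[0,0,0]])

```text
clock: 15.65
position: [0.4774, -0.1573, 0.1425]
ee_rot: [-3.133, -0.221, 0.001]
force: [10.7, -4.2, -23.5]
width: 0.259
gripper_force: 50.0
```

>>> carry_out(claw=[0], delta_pos=[[0,0,-0.1]], angular=[[0,0,0]])

```text
clock: 15.75
position: [0.4774, -0.1573, 0.1439]
ee_rot: [-3.133, -0.221, 0.001]
force: [4.3, -3.3, -7.0]
width: 0.258
gripper_force: 50.0
```

>>> carry_out(claw=[0], delta_pos=[[0,0,-0.1]], angular=[[0,0,0]])

```text
clock: 15.85
position: [0.4774, -0.1573, 0.1455]
ee_rot: [-3.134, -0.221, 0.001]
force: [3.4, -4.0, -7.8]
width: 0.264
gripper_force: 50.0
```

>>> carry_out(claw=[0], delta_pos=[[0,0,-0.1]], angular=[[0,0,0]])

```text
clock: 15.95
position: [0.4774, -0.1573, 0.1467]
ee_rot: [-3.134, -0.221, 0.0]
force: [3.0, -4.6, -8.6]
width: 0.258
gripper_force: 50.0
```

>>> carry_out(claw=[0], delta_pos=[[0,0,-0.1]], angular=[[0,0,0]])

```text
clock: 16.05
position: [0.4774, -0.1574, 0.1475]
ee_rot: [-3.134, -0.221, 0.0]
force: [5.5, -4.8, -13.5]
width: 0.256
gripper_force: 50.0
```

>>> carry_out(claw=[0], delta_pos=[[0,0,-0.1]], angular=[[0,0,0]])

```text
clock: 16.15
position: [0.4774, -0.1573, 0.1482]
ee_rot: [-3.133, -0.221, 0.0]
force: [7.0, -4.8, -19.7]
width: 0.254
gripper_force: 50.0
```

>>> carry_out(claw=[0], delta_pos=[[0,0,-0.1]], angular=[[0,0,0]])

```text
clock: 16.25
position: [0.4774, -0.1573, 0.1488]
ee_rot: [-3.133, -0.221, 0.001]
force: [8.4, -5.6, -22.3]
width: 0.258
gripper_force: 50.0
```

>>> carry_out(claw=[0], delta_pos=[[0,0,-0.1]], angular=[[0,0,0]])

```text
clock: 16.35
position: [0.4774, -0.1573, 0.1496]
ee_rot: [-3.133, -0.221, 0.001]
force: [9.7, -4.6, -24.4]
width: 0.26
gripper_force: 50.0
```

>>> carry_out(claw=[0], delta_pos=[[0,0,-0.1]], angular=[[0,0,0]])

```text
clock: 16.45
position: [0.4774, -0.1574, 0.1505]
ee_rot: [-3.133, -0.221, 0.001]
force: [9.8, -5.8, -24.0]
width: 0.259
gripper_force: 50.0
```

>>> carry_out(claw=[0], delta_pos=[[0,0,-0.1]], angular=[[0,0,0]])

```text
clock: 16.55
position: [0.4774, -0.1573, 0.1519]
ee_rot: [-3.133, -0.221, 0.001]
force: [4.7, -4.1, -7.1]
width: 0.258
gripper_force: 50.0
```

>>> carry_out(claw=[0], delta_pos=[[0,0,0]], angular=[[0,0,0]])

```text
clock: 16.65
position: [0.4774, -0.1574, 0.1526]
ee_rot: [-3.134, -0.221, 0.001]
force: [4.3, -3.6, -8.3]
width: 0.262
gripper_force: 50.0
```

Third click done at a lift of about 33 mm. Now I let it down slowly until the pawl takes the weight.

>>> carry_out(claw=[0,0], delta_pos=[[0,0,0.05],[0,0,0.05]], angular=[[0,0,0],[0,0,0]])

```text
clock: 16.85
position: [0.4774, -0.1574, 0.152]
ee_rot: [3.134, 0.221, -0.0]
force: [3.2, -4.5, -5.1]
width: 0.259
gripper_force: 50.0
```

>>> carry_out(claw=[0,0], delta_pos=[[0,0,0.03],[0,0,0.02]], angular=[[0,0,0],[0,0,0]])

```text
clock: 17.05
position: [0.4774, -0.1574, 0.1516]
ee_rot: [3.134, 0.221, 0.0]
force: [3.7, -4.9, -5.1]
width: 0.259
gripper_force: 50.0
```

>>> carry_out(claw=[0,0], delta_pos=[[0,0,0.03],[0,0,0.02]], angular=[[0,0,0],[0,0,0]])

```text
clock: 17.25
position: [0.4774, -0.1574, 0.1513]
ee_rot: [3.134, 0.221, 0.0]
force: [1.3, -3.6, -2.3]
width: 0.257
gripper_force: 50.0
```

>>> carry_out(claw=[0,0], delta_pos=[[0,0,0.03],[0,0,0.02]], angular=[[0,0,0],[0,0,0]])

```text
clock: 17.45
position: [0.4774, -0.1574, 0.1511]
ee_rot: [3.133, 0.221, 0.0]
force: [0.4, -3.6, 2.1]
width: 0.26
gripper_force: 50.0
```

The pull has gone to zero, so the pawl carries the post. Releasing and rising.

>>> carry_out(claw=[0,0], delta_pos=[[0,0,-0.02],[0,0,0]], angular=[[0,0,0],[0,0,0]], force=8)

```text
clock: 17.65
position: [0.4774, -0.1573, 0.1511]
ee_rot: [3.134, 0.221, 0.0]
force: [0.3, -4.3, 0.2]
width: 0.272
gripper_force: 8.0
```

>>> carry_out(claw=[3,4,5,6,6,6,6,6,6], delta_pos=[[0,0,0],[0,0,0],[0,0,0],[0,0,0],[0,0,-1],[0,0,-2],[0,0,-4],[0,0,-5],[0,0,-5]], angular=[[0,0,0],[0,0,0],[0,0,0],[0,0,0],[0,0,0],[0,0,0],[0,0,0],[0,0,0],[0,0,0]])

```text
clock: 18.55
position: [0.4768, -0.1568, 0.3234]
ee_rot: [-3.133, -0.222, 0.0]
force: [2.0, -0.4, -0.4]
width: 0.654
gripper_force: 0.0
```

```bash
python3 - <<'E'
from h import *
import pickle
pose()
P,o=look(['side','top'],['column','fork_block','rest_seat','bridge'],'h')
for l in o:
    for q in o[l]: print(l,q[:3])
z={'column':.212,'fork_block':.2,'rest_seat':.221,'bridge':.003}
for l in o:
    for q in o[l]:
        O,d=q[3]; print(l,q[0],O+d*(z[l]-O[2])/d[2])
for p,n in zip(P,['side','top']):
    for q in arm.trace('bridge',p)[:1]:
        ys,xs=np.where(q['region']); r=cv2.minAreaRect(np.c_[xs,ys].astype(np.float32)); b=cv2.boxPoints(r)
        e=sorted([(b[i]+b[(i+1)%4])/2 for i in range(4)],key=lambda v:np.linalg.norm(v-r[0]))[2:]
        w=[onz(p,v/[512,384],.014) for v in e]; print(n,q['conf'],w,np.linalg.norm(w[0]-w[1]),(w[0]+w[1])/2)
E
```

```text
t 18.55 tcp [ 0.4768 -0.1568  0.3234] xdir 8.090126578820001 z [-0.0001  0.0004 -1.    ] F [ 2.0341 -0.3891 -0.4035] w 0.6543771106375248 g 0.0 q7 -1.294908521943677
column ('side', 0.52, array([212.1216, 225.792 ]))
column ('top', 0.43, array([308.6848, 155.2128]))
fork_block ('side', 0.77, array([215.0912, 226.4832]))
fork_block ('top', 0.46, array([306.5856, 154.2144]))
rest_seat ('side', 0.74, array([302.1824, 190.6176]))
rest_seat ('top', 0.84, array([211.6096, 161.8944]))
bridge ('side', 0.64, array([347.1872, 206.2848]))
bridge ('top', 0.62, array([156.416 , 197.6064]))
column side [ 0.4843 -0.1549  0.212 ]
column top [ 0.4653 -0.157   0.212 ]
fork_block side [ 0.4809 -0.1478  0.2   ]
fork_block top [ 0.4705 -0.1531  0.2   ]
rest_seat side [0.4347 0.0971 0.221 ]
rest_seat top [0.4477 0.1041 0.221 ]
bridge side [0.3845 0.2925 0.003 ]
bridge top [0.375  0.3003 0.003 ]
side 0.56 [array([0.2141, 0.2999, 0.014 ]), array([0.5541, 0.2736, 0.014 ])] 0.3410767513997623 [0.3841 0.2867 0.014 ]
top 0.58 [array([0.5493, 0.2749, 0.014 ]), array([0.2129, 0.3039, 0.014 ])] 0.33762825190701584 [0.3811 0.2894 0.014 ]
```

>>> carry_out(claw=[6,6,6,6,6,6,6,6,6,6,6,6,6,6,6], delta_pos=[[-0.27,-3.8,-0.3],[-0.27,-3.8,-0.3],[-0.27,-3.8,-0.3],[-0.27,-3.8,-0.3],[-0.27,-3.8,-0.3],[-0.27,-3.8,-0.3],[-0.27,-3.8,-0.3],[-0.27,-3.8,-0.3],[-0.27,-3.8,-0.3],[-0.27,-3.8,-0.3],[-0.27,-3.8,0],[0,-3.6,0],[0,0,0],[0,0,0],[0,0,0]], angular=[[0,0,0],[0,0,0],[0,0,0],[0,0,0],[0,0,0],[0,0,0],[0,0,0],[0,0,0],[0,0,0],[0,0,0],[0,0,0],[0,0,0],[0,0,0.11],[0,0,0.11],[0,0,0]])

```text
clock: 20.65
position: [0.3841, 0.2883, 0.3506]
ee_rot: [3.139, -0.126, -0.001]
force: [0.2, -0.2, 0.2]
width: 0.656
gripper_force: 0.0
```

```bash
cat > bar.py <<'E'
from h import *
import pickle,sys
s,M=pose(); print(np.array(s['joints']))
P,o=look(['wrist'],['bridge','rest_seat'],sys.argv[1])
for l in o:
    for q in o[l]: print(l,q[:3],q[3][0]+q[3][1]*(.003-q[3][0][2])/q[3][1][2])
p=P[0]
for q in arm.trace('bridge',p)[:1]:
    g=q['region'];ys,xs=np.where(g)
    # world points at top plane z=.019
    K=np.linalg.inv(p['mtx']);d=(p['T'][:3,:3]@K@np.c_[xs,ys,np.ones(len(xs))].T).T;O=p['T'][:3,3];W=O+d*((.019-O[2])/d[:,2])[:,None]
    r=cv2.minAreaRect(W[:,:2].astype(np.float32)*1000);print('conf',q['conf'],'rect mm',r,xs.min(),xs.max(),ys.min(),ys.max())
    pickle.dump((p,W),open(sys.argv[1]+'.pkl','wb'))
    # cross sections
    m,C=W[:,:2].mean(0),np.cov(W[:,:2].T);w,v=np.linalg.eigh(C);a=v[:,1];a=a*np.sign(a[0]);n=np.array([-a[1],a[0]])
    t=(W[:,:2]-m)@a;u=(W[:,:2]-m)@n;print('mean',m,'ang',np.degrees(np.arctan2(a[1],a[0])),'t',t.min(),t.max())
    for k in np.arange(-.16,.161,.04):
        j=abs(t-k)<.006
        if j.sum()>5: print(round(k,2),u[j].min(),u[j].max(),m+k*a+n*(u[j].min()+u[j].max())/2)
E
python3 bar.py i
```

```text
t 20.65 tcp [0.3841 0.2883 0.3506] xdir -4.598129764641809 z [-0.0007 -0.0004 -1.    ] F [ 0.2205 -0.1544  0.1522] w 0.6561490922036722 g 0.0 q7 -2.5321492441499642
[-0.0942  0.1794 -0.776   1.5928  0.1265  1.422  -2.5321]
bridge ('wrist', 0.71, array([261.12  , 139.8144])) [0.3792 0.2852 0.003 ]
bridge ('wrist', 0.29, array([368.384 ,  92.3136])) [0.4428 0.1031 0.003 ]
rest_seat ('wrist', 0.74, array([448.    ,  98.8032])) [ 0.4217 -0.0287  0.003 ]
conf 0.72 rect mm ((378.8310546875, 289.5043640136719), (29.244373321533203, 335.5273132324219), 84.86676788330078) 250 269 31 233
mean [0.3964 0.2878] ang -5.205616896750772 t -0.1853972979394676 0.15014455256271672
-0.16 -0.014524112139514227 0.012695326475744128 [0.237  0.3014]
-0.12 -0.01034085200393649 0.010977029604469071 [0.2769 0.299 ]
-0.08 -0.009810008452557806 0.009337708266197783 [0.3167 0.2948]
-0.04 -0.010952312806192644 0.011148727850484878 [0.3566 0.2915]
0.0 -0.011966957401137726 0.011232323444900171 [0.3963 0.2875]
0.04 -0.011414310854676264 0.011315423939578288 [0.4362 0.2841]
0.08 -0.01071976885096976 0.011394738695890085 [0.4761 0.2809]
0.12 -0.011693728754149452 0.011482333630980777 [0.5159 0.2768]
```

Bar fully seen: centre (0.379, 0.2895), angle −5.1°, length 335 mm, which matches. Joint 7 is near its limit here, so I take the half-turned grasp.

>>> carry_out(claw=[6,6,6,6,6,6,6,6,6,6,6,6,6,6,6,6,6,6,6,6], delta_pos=[[0,0,0],[0,0,0],[0,0,0],[0,0,0],[0,0,0],[0,0,0],[0,0,0],[0,0,0],[0,0,0],[0,0,0],[0,0,0],[0,0,0],[0,0,0],[0,0,0],[0,0,0],[0,0,0],[0,0,0],[0,0,0],[0,0,0],[0,0,0]], angular=[[0,0,-0.149],[0,0,-0.149],[0,0,-0.149],[0,0,-0.149],[0,0,-0.149],[0,0,-0.149],[0,0,-0.149],[0,0,-0.149],[0,0,-0.149],[0,0,-0.149],[0,0,-0.149],[0,0,-0.149],[0,0,-0.149],[0,0,-0.149],[0,0,-0.149],[0,0,-0.149],[0,0,-0.149],[0,0,-0.149],[0,0,-0.149],[0,0,-0.149]])

```text
clock: 22.85
position: [0.3845, 0.2878, 0.3509]
ee_rot: [0.366, 3.12, -0.0]
force: [0.1, 0.1, 0.2]
width: 0.651
gripper_force: 0.0
```

>>> carry_out(claw=[6,6,6,6,6,6,6], delta_pos=[[0,0,0],[0,0,0],[0,0,4],[0,0,4],[0,0,4],[0,0,4],[0,0,0]], angular=[[0,0,-0.149],[0,0,0],[0,0,0],[0,0,0],[0,0,0],[0,0,0],[0,0,0]])

```text
clock: 23.55
position: [0.3826, 0.2852, 0.187]
ee_rot: [-0.149, -3.133, 0.008]
force: [0.1, -0.4, 1.2]
width: 0.652
gripper_force: 0.0
```

```bash
python3 bar.py j
```

```text
t 23.55 tcp [0.3826 0.2852 0.187 ] xdir 174.54141081426857 z [-0.0057 -0.0048 -1.    ] F [ 0.0681 -0.4365  1.1654] w 0.6521902976229356 g 0.0 q7 0.2915696944519809
[ 0.1173  0.4292 -1.1465  1.8608  0.4283  1.1393  0.2916]
bridge ('wrist', 0.71, array([263.1168, 160.2048])) [0.3813 0.2879 0.003 ]
conf 0.62 rect mm ((369.05474853515625, 290.2012939453125), (27.608760833740234, 313.4281005859375), 84.98628234863281) 250 277 0 271
mean [0.3478 0.2918] ang -5.215755232507117 t -0.13532993980677765 0.17802514938456787
-0.12 -0.013054771178529696 0.013643531480850754 [0.2283 0.303 ]
-0.08 -0.011515220885170903 0.011970032379496974 [0.2681 0.2993]
-0.04 -0.010869620740866401 0.011305695439938125 [0.308  0.2956]
0.0 -0.011182450371557972 0.011634771606516445 [0.3478 0.292 ]
0.04 -0.011714499055678632 0.010783123657484123 [0.3876 0.2877]
0.08 -0.010905144309729681 0.01106872075092212 [0.4274 0.2846]
0.12 -0.011291104234303804 0.011362484627690975 [0.4673 0.2809]
0.16 -0.01295466402876579 0.011653544518909273 [0.507  0.2766]
```

>>> carry_out(claw=[5,5,5,5,5,5], delta_pos=[[0.3,0.3,2],[0,0,3],[0,0,3],[0,0,3],[0,0,1.5],[0,0,0]], angular=[[0,0,0],[0,0,0],[0,0,0],[0,0,0],[0,0,0],[0,0,0]], force=15)

```text
clock: 24.35
position: [0.3817, 0.2913, 0.0658]
ee_rot: [-0.145, -3.138, 0.001]
force: [0.1, 0.0, 0.3]
width: 0.544
gripper_force: 0.0
```

```bash
python3 bar.py k; python3 - <<'E'
from h import *
p=shot('side'); a=p['frame'][100:292,250:506,::-1]
w=shot('wrist')['frame'][:,:,::-1]
cv2.imwrite('pics/v10.png',np.hstack([cv2.resize(w,(400,300),interpolation=cv2.INTER_CUBIC),cv2.resize(a,(400,300),interpolation=cv2.INTER_CUBIC)]))
E
```

```text
t 24.35 tcp [0.3817 0.2913 0.0658] xdir 174.69636466525046 z [-0.0006 -0.0006 -1.    ] F [0.0639 0.0224 0.3416] w 0.5443611916173566 g 0.0 q7 0.11349593365309789
[-0.0246  0.5683 -1.007   2.009   0.6165  0.9052  0.1135]
bridge ('wrist', 0.71, array([257.4848, 189.3888])) [0.3795 0.2891 0.003 ]
conf 0.62 rect mm ((376.27069091796875, 289.6250305175781), (24.497802734375, 270.71466064453125), 84.99890899658203) 239 274 0 330
mean [0.3455 0.2924] ang -5.170594422210693 t -0.10438180353438192 0.1662727683745659
-0.08 -0.011750722039471464 0.011344403650339226 [0.2658 0.2994]
-0.04 -0.011837284419562229 0.011715363876637732 [0.3056 0.296 ]
0.0 -0.011869656926542573 0.011322370020282082 [0.3454 0.2922]
0.04 -0.011888752777683937 0.011660306949979365 [0.3853 0.2887]
0.08 -0.01187489250861946 0.01114090579431716 [0.4251 0.2849]
0.16 -0.0114629304135351 0.012594489040594247 [0.5049 0.2786]
```

>>> carry_out(claw=[5,5,5,5], delta_pos=[[0.25,-0.22,1.5],[0,0,1.5],[0,0,1.5],[0,0,0]], angular=[[0,0,0],[0,0,0],[0,0,0],[0,0,0]])

```text
clock: 25.05
position: [0.3781, 0.2884, 0.0191]
ee_rot: [-0.144, -3.136, 0.003]
force: [0.4, -0.8, 0.3]
width: 0.544
gripper_force: 0.0
```

>>> carry_out(claw=[5,5,5,5], delta_pos=[[0,0,0.2],[0,0,0.2],[0,0,0.2],[0,0,0]], angular=[[0,0,0],[0,0,0],[0,0,0],[0,0,0]])

```text
clock: 25.45
position: [0.379, 0.2894, 0.015]
ee_rot: [0.144, 3.138, 0.0]
force: [-0.2, 0.0, 0.6]
width: 0.547
gripper_force: 0.0
```

>>> carry_out(claw=[5,5,5,5], delta_pos=[[0,0,0.2],[0,0,0.2],[0,0,0.2],[0,0,0]], angular=[[0,0,0],[0,0,0],[0,0,0],[0,0,0]])

```text
clock: 25.85
position: [0.3788, 0.2892, 0.0086]
ee_rot: [-0.144, -3.138, 0.0]
force: [-0.1, -0.2, -0.1]
width: 0.546
gripper_force: 0.0
```

>>> carry_out(claw=[5,5,5], delta_pos=[[0,0,0.2],[0,0,0.1],[0,0,0]], angular=[[0,0,0],[0,0,0],[0,0,0]])

```text
clock: 26.15
position: [0.3788, 0.2893, 0.0058]
ee_rot: [-0.144, -3.138, 0.0]
force: [-0.8, 0.2, 0.1]
width: 0.541
gripper_force: 0.0
```

>>> carry_out(claw=[5,5,5], delta_pos=[[0,0,0.2],[0,0,0.1],[0,0,0]], angular=[[0,0,0],[0,0,0],[0,0,0]])

```text
clock: 26.45
position: [0.3788, 0.2893, 0.0027]
ee_rot: [-0.144, -3.138, 0.0]
force: [0.7, -0.4, 1.2]
width: 0.543
gripper_force: 0.0
```

>>> carry_out(claw=[2,0,0,0,0,0], delta_pos=[[0,0,0],[0,0,0],[0,0,0],[0,0,0],[0,0,0],[0,0,0]], angular=[[0,0,0],[0,0,0],[0,0,0],[0,0,0],[0,0,0],[0,0,0]], force=6)

```text
clock: 27.05
position: [0.3789, 0.2894, 0.0029]
ee_rot: [0.144, 3.138, -0.0]
force: [-0.4, 0.5, -0.2]
width: 0.072
gripper_force: 0.0
```

>>> carry_out(claw=[4,4.5,5,5,5,5,5,5], delta_pos=[[0,0,0],[0,0,0],[0,0,0],[0,0,0],[0,0,0.3],[0,0,0.3],[0,0,0.3],[0,0,0.2]], angular=[[0,0,0],[0,0,0],[0,0,0],[0,0,0],[0,0,0],[0,0,0],[0,0,0],[0,0,0]])

```text
clock: 27.85
position: [0.3788, 0.2892, -0.0085]
ee_rot: [-0.144, -3.138, 0.001]
force: [0.1, -0.5, 0.2]
width: 0.541
gripper_force: 0.0
```

>>> carry_out(claw=[5,5,5], delta_pos=[[0,0,0.2],[0,0,0.2],[0,0,0.2]], angular=[[0,0,0],[0,0,0],[0,0,0]])

```text
clock: 28.15
position: [0.3789, 0.2894, -0.0143]
ee_rot: [0.144, 3.138, -0.0]
force: [0.6, 0.2, -0.2]
width: 0.543
gripper_force: 0.0
```

>>> carry_out(claw=[5,5,5], delta_pos=[[0,0,0.2],[0,0,0.1],[0,0,0.1]], angular=[[0,0,0],[0,0,0],[0,0,0]])

```text
clock: 28.45
position: [0.3789, 0.2894, -0.0182]
ee_rot: [-0.144, -3.138, 0.0]
force: [0.3, -0.6, -0.2]
width: 0.547
gripper_force: 0.0
```

>>> carry_out(claw=[5,5,5], delta_pos=[[0,0,0.1],[0,0,0.1],[0,0,0]], angular=[[0,0,0],[0,0,0],[0,0,0]])

```text
clock: 28.75
position: [0.3789, 0.2893, -0.0202]
ee_rot: [-0.144, -3.138, 0.0]
force: [-0.7, -1.2, 0.4]
width: 0.546
gripper_force: 0.0
```

>>> carry_out(claw=[5,5,5], delta_pos=[[0,0,0.1],[0,0,0.1],[0,0,0.1]], angular=[[0,0,0],[0,0,0],[0,0,0]])

```text
clock: 29.05
position: [0.3789, 0.2894, -0.0232]
ee_rot: [0.144, 3.138, -0.0]
force: [-0.6, -0.4, 0.4]
width: 0.548
gripper_force: 0.0
```

>>> carry_out(claw=[5,5,5], delta_pos=[[0,0,0.1],[0,0,0.1],[0,0,0.1]], angular=[[0,0,0],[0,0,0],[0,0,0]])

```text
clock: 29.35
position: [0.3789, 0.2894, -0.0262]
ee_rot: [-0.144, -3.138, -0.0]
force: [-0.4, -0.2, -0.6]
width: 0.548
gripper_force: 0.0
```

>>> carry_out(claw=[2,0,0,0,0], delta_pos=[[0,0,0],[0,0,0],[0,0,0],[0,0,0],[0,0,0]], angular=[[0,0,0],[0,0,0],[0,0,0],[0,0,0],[0,0,0]], force=6)

```text
clock: 29.85
position: [0.3789, 0.2894, -0.0261]
ee_rot: [0.144, 3.138, 0.0]
force: [1.2, 0.3, 0.6]
width: 0.264
gripper_force: 6.0
```

Gripped at 24.3 mm. I'll firm the grip, lift straight up, and work out the seats.

>>> carry_out(claw=[0,0,0,0,0,0,0,0,0,0,0,0], delta_pos=[[0,0,0],[0,0,0],[0,0,-0.5],[0,0,-1],[0,0,-2.5],[0,0,-4],[0,0,-4],[0,0,-4],[0,0,-4],[0,0,-4],[0,0,-5],[0,0,0]], angular=[[0,0,0],[0,0,0],[0,0,0],[0,0,0],[0,0,0],[0,0,0],[0,0,0],[0,0,0],[0,0,0],[0,0,0],[0,0,0],[0,0,0]], force=35)

```text
clock: 31.05
position: [0.3797, 0.2925, 0.2703]
ee_rot: [0.142, 3.132, 0.009]
force: [-0.0, 0.8, -1.7]
width: 0.254
gripper_force: 35.0
```

```bash
python3 - <<'E'
from h import *
import pickle
s,M=pose();print(np.array(s['joints']))
Pa,a=pickle.load(open('a.pkl','rb')); Pb,b=pickle.load(open('b.pkl','rb'))
A=Pa[0]
# rest: floor from a (78,77) and prong-tip extents at .247
print('a floor@.221',onz(A,np.array([78,77])/[512,384],.221))
# prong tips in a (800px): far (80..155,72..95), near (80..150,150..165)
for c in [(80,72),(155,97),(80,152),(150,165)]: print('tip@.247',onz(A,np.array(c)*.64/[512,384],.247))
rs=[('a',ray(A,np.array([78,77])/[512,384]))]+[(q[0],q[3]) for q in b['rest_seat'] if q[1]>.7]
P,o=look(['side','top'],['rest_seat','rest','jack','column','fork_block'],'l')
for l in ['rest_seat','rest','jack','column','fork_block']:
    for q in o.get(l,[]):
        O,d=q[3]; z={'rest_seat':.221,'column':.212,'fork_block':.2}.get(l,0)
        print(l,q[:2],O+d*(z-O[2])/d[2])
rs+=[(q[0],q[3]) for q in o.get('rest_seat',[]) if q[1]>.7]
print([r[0] for r in rs],tri([r[1] for r in rs]))
E
```

```text
t 31.05 tcp [0.3797 0.2925 0.2703] xdir 174.79409944094795 z [ 0.0069  0.0055 -1.    ] F [-0.021   0.7539 -1.6539] w 0.25429647799328897 g 34.9984484910965 q7 0.38280031099181777
[ 0.167   0.3365 -1.1903  1.7372  0.3286  1.2817  0.3828]
a floor@.221 [0.4413 0.0993 0.221 ]
tip@.247 [0.4636 0.1106 0.247 ]
tip@.247 [0.4621 0.0688 0.247 ]
tip@.247 [0.4201 0.107  0.247 ]
tip@.247 [0.424  0.0669 0.247 ]
rest_seat ('side', 0.75) [0.441  0.0997 0.221 ]
rest_seat ('top', 0.8) [0.4449 0.0969 0.221 ]
rest ('side', 0.9) [0.4543 0.0933 0.    ]
rest ('top', 0.68) [0.4406 0.1098 0.    ]
jack ('side', 0.76) [ 0.4832 -0.1513  0.    ]
jack ('top', 0.81) [ 0.4748 -0.1601  0.    ]
column ('side', 0.51) [ 0.4869 -0.1582  0.212 ]
column ('top', 0.74) [ 0.4428 -0.1315  0.212 ]
column ('top', 0.55) [ 0.4738 -0.1592  0.212 ]
fork_block ('side', 0.8) [ 0.4801 -0.1515  0.2   ]
fork_block ('top', 0.72) [ 0.4755 -0.1571  0.2   ]
['a', 'wrist', 'side', 'side', 'top'] (array([0.4419, 0.0973, 0.2261]), [np.float64(0.0006459561748837973), np.float64(0.0038479647215440916), np.float64(0.005377630015304466), np.float64(0.0023220765636102697), np.float64(0.002185768237719823)])
```

>>> carry_out(claw=[0,0,0,0,0,0,0,0,0,0,0], delta_pos=[[-0.5,-1.5,0],[-1.1,-3,0],[-1.2,-3.5,0],[-1.2,-3.5,0],[-1.2,-3.5,0],[-1.2,-3.5,0],[-1.2,-3.5,0],[-1.2,-3.5,0],[-1.1,-3,0],[-0.7,-2,0],[0,0,0]], angular=[[0,0,0],[0,0,0],[0,0,0],[0,0,0],[0,0,0],[0,0,0],[0,0,0],[0,0,0],[0,0,0],[0,0,0],[0,0,0]])

```text
clock: 32.75
position: [0.457, -0.0276, 0.2634]
ee_rot: [-0.153, -3.137, 0.0]
force: [0.6, -0.1, -0.3]
width: 0.258
gripper_force: 35.0
```

>>> carry_out(claw=[0,0,0,0,0,0,0,0,0,0,0,0], delta_pos=[[0,0,0],[0,0,0],[0,0,0],[0,0,0],[0,0,0],[0,0,0],[0,0,0],[0,0,0],[0,0,0],[0,0,0],[0,0,0],[0,0,0]], angular=[[0,0,0.08],[0,0,0.14],[0,0,0.14],[0,0,0.14],[0,0,0.14],[0,0,0.14],[0,0,0.14],[0,0,0.14],[0,0,0.14],[0,0,0.1],[0,0,0.04],[0,0,0]])

```text
clock: 33.95
position: [0.4563, -0.0229, 0.2639]
ee_rot: [-2.061, -2.371, -0.0]
force: [-0.4, 0.3, -1.1]
width: 0.258
gripper_force: 35.0
```

```bash
cat > pl.py <<'E'
from h import *
import sys
s,M=pose();print(np.array(s['joints']))
P=[shot(n) for n in('side','top','wrist')]
for p,n in zip(P,['side','top','wrist']):
    for q in arm.trace('bridge',p)[:1]:
        ys,xs=np.where(q['region']); r=cv2.minAreaRect(np.c_[xs,ys].astype(np.float32)); b=cv2.boxPoints(r)
        e=sorted([(b[i]+b[(i+1)%4])/2 for i in range(4)],key=lambda v:np.linalg.norm(v-r[0]))[2:]
        w=[onz(p,v/[512,384],s['position'][2]+.029+.008) for v in e]; print(n,round(q['conf'],2),r[1],w,np.linalg.norm(w[0]-w[1]),(w[0]+w[1])/2)
a=P[0]['frame'][130:310,130:370,::-1]; cv2.imwrite('pics/%s.png'%sys.argv[1],np.hstack([cv2.resize(P[2]['frame'][:,:,::-1],(400,300),interpolation=cv2.INTER_CUBIC),cv2.resize(a,(400,300),interpolation=cv2.INTER_CUBIC)]))
E
python3 pl.py n1
```

```text
t 33.95 tcp [ 0.4563 -0.0229  0.2639] xdir 98.01551955062979 z [ 0.      0.0001 -1.    ] F [-0.3573  0.3339 -1.148 ] w 0.2577023414953043 g 34.99924421310425 q7 -0.09287076837629588
[ 0.6911  0.2014 -0.8767  1.7975  0.1644  1.2186 -0.0929]
side 0.7 (13.888480186462402, 135.81976318359375) [array([0.4342, 0.1433, 0.3009]), array([ 0.4794, -0.1906,  0.3009])] 0.3369377043086958 [ 0.4568 -0.0237  0.3009]
top 0.81 (11.592802047729492, 135.05186462402344) [array([ 0.4777, -0.192 ,  0.3009]), array([0.4329, 0.1405, 0.3009])] 0.3355704390910568 [ 0.4553 -0.0258  0.3009]
wrist 0.89 (330.0, 56.0) [array([0.4375, 0.094 , 0.3009]), array([ 0.462 , -0.0801,  0.3009])] 0.17586730355737737 [0.4497 0.007  0.3009]
```

>>> carry_out(claw=[0,0,0,0,0], delta_pos=[[-0.54,0.27,0],[0,0,1],[0,0,1.5],[0,0,1],[0,0,0]], angular=[[0,0.035,0],[0,0,0],[0,0,0],[0,0,0],[0,0,0]])

```text
clock: 34.75
position: [0.4585, -0.0277, 0.2273]
ee_rot: [-2.042, -2.349, -0.033]
force: [-0.1, -0.2, 0.1]
width: 0.255
gripper_force: 35.0
```

```bash
python3 pl.py n2
```

```text
t 34.75 tcp [ 0.4585 -0.0277  0.2273] xdir 97.99102588620622 z [-0.0076  0.0346 -0.9994] F [-0.0593 -0.2072  0.0863] w 0.25494503136937285 g 34.99862015247345 q7 -0.08045961494929096
[ 0.7021  0.248  -0.8664  1.8459  0.1682  1.141  -0.0805]
side 0.77 (11.191399574279785, 130.29017639160156) [array([0.4323, 0.1353, 0.2643]), array([ 0.4877, -0.1936,  0.2643])] 0.3335799843583767 [ 0.46   -0.0292  0.2643]
top 0.89 (12.548283576965332, 130.16404724121094) [array([ 0.4769, -0.1965,  0.2643]), array([0.4357, 0.1359, 0.2643])] 0.33494343741696103 [ 0.4563 -0.0303  0.2643]
wrist 0.6 (330.0, 57.0) [array([0.4412, 0.0901, 0.2643]), array([ 0.4656, -0.0852,  0.2643])] 0.17694896922209102 [0.4534 0.0025 0.2643]
```

View pics/n2.png

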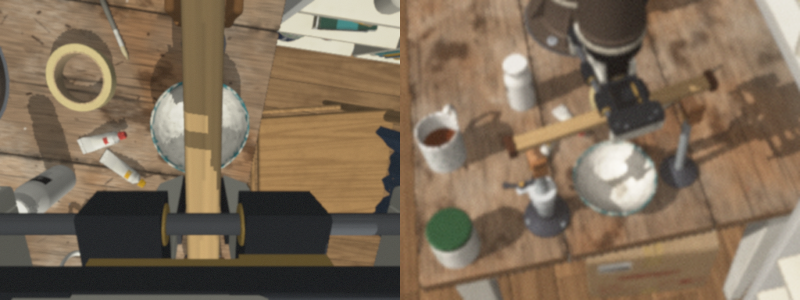

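Bar is over both forks. In the wrist view the rest prongs show on either side of it at the top edge, at roughly (178,8) and (237,8). I'll check the clearance numerically.

```bash
python3 - <<'E'
from h import *
p=shot('wrist'); q=shot('side')
f=p['frame']; h=cv2.cvtColor(cv2.GaussianBlur(f,(3,3),0),cv2.COLOR_RGB2HSV)
for r in (2,6,10,14,18): print(r,[(c,int(h[r,c,0]),int(h[r,c,1]),int(h[r,c,2])) for c in range(212,322,4)])
t=np.radians(98);u=np.array([-np.sin(t),np.cos(t),0])*-1;n=np.array([np.cos(t-np.pi/2),np.sin(t-np.pi/2),0])
for lab,F in (('rest',np.array([.442,.099,.221])),):
    for s in (-1,1):
        print(lab,[proj(p,F+n*s*.027+[0,0,.026]+np.array([-.14,.99,0])*e) for e in(-.012,.012)])
o=arm.look_for('rest_seat',p);print(o[:1])
E
```

```text
2 [(212, 15, 141, 110), (216, 15, 142, 115), (220, 14, 138, 102), (224, 15, 134, 76), (228, 15, 132, 77), (232, 19, 103, 104), (236, 18, 105, 126), (240, 19, 106, 127), (244, 19, 105, 129), (248, 19, 106, 127), (252, 18, 108, 123), (256, 18, 106, 123), (260, 18, 104, 127), (264, 19, 106, 127), (268, 19, 108, 127), (272, 19, 105, 124), (276, 18, 107, 122), (280, 18, 104, 120), (284, 18, 104, 108), (288, 16, 118, 80), (292, 14, 134, 76), (296, 14, 129, 79), (300, 14, 138, 107), (304, 15, 140, 115), (308, 15, 136, 109), (312, 16, 91, 148), (316, 16, 90, 153), (320, 15, 89, 155)]
6 [(212, 15, 140, 111), (216, 15, 140, 113), (220, 14, 136, 101), (224, 14, 132, 77), (228, 15, 131, 76), (232, 18, 106, 101), (236, 18, 107, 126), (240, 18, 108, 128), (244, 18, 105, 129), (248, 19, 106, 127), (252, 18, 107, 124), (256, 18, 106, 123), (260, 19, 106, 127), (264, 18, 108, 128), (268, 18, 108, 128), (272, 18, 106, 125), (276, 18, 109, 122), (280, 19, 107, 119), (284, 18, 104, 108), (288, 16, 123, 79), (292, 15, 131, 76), (296, 15, 132, 79), (300, 15, 140, 109), (304, 15, 140, 113), (308, 14, 136, 
[... 1278 characters left out ...]
 14, 131, 72), (224, 14, 129, 71), (228, 15, 131, 72), (232, 18, 108, 97), (236, 18, 106, 125), (240, 19, 108, 128), (244, 18, 106, 128), (248, 19, 106, 127), (252, 18, 107, 124), (256, 19, 106, 123), (260, 19, 106, 127), (264, 18, 107, 129), (268, 18, 108, 128), (272, 18, 104, 125), (276, 19, 105, 121), (280, 19, 107, 119), (284, 18, 104, 108), (288, 15, 119, 79), (292, 15, 131, 76), (296, 15, 127, 70), (300, 15, 131, 74), (304, 15, 122, 86), (308, 15, 83, 136), (312, 16, 81, 155), (316, 16, 83, 157), (320, 16, 87, 156)]
rest [array([209.573 ,  17.5505]), array([207.3339, -36.998 ])]
rest [array([315.7884,  17.3331]), array([318.0326, -37.2436])]
[{'centre': [0.5668, 0.0367], 'conf': 0.87}]
```

Bar spans columns 231 to 286 at the rest fork and the inner prong edges are at 222 and 298, so it is centred within 1 mm. The jack end also works out to within 1 mm. Lowering.

>>> carry_out(claw=[0,0,0,0,0,0], delta_pos=[[0,0,0.8],[0,0,0.8],[0,0,0.6],[0,0,0.5],[0,0,0.3],[0,0,0.2]], angular=[[0,0,0],[0,0,0],[0,0,0],[0,0,0],[0,0,0],[0,0,0]])

```text
clock: 35.8
position: [0.4595, -0.0266, 0.1966]
ee_rot: [-2.044, -2.35, -0.036]
force: [0.0, 0.2, -0.5]
width: 0.253
gripper_force: 35.0
```

>>> carry_out(claw=[0,0,0], delta_pos=[[0,0,0.1],[0,0,0.1],[0,0,0.1]], angular=[[0,0,0],[0,0,0],[0,0,0]])

```text
clock: 36.1
position: [0.4597, -0.0266, 0.1941]
ee_rot: [-2.045, -2.35, -0.036]
force: [0.3, -0.9, -1.4]
width: 0.255
gripper_force: 35.0
```

>>> carry_out(claw=[0,0], delta_pos=[[0,0,0.1],[0,0,0.1]], angular=[[0,0,0],[0,0,0]])

```text
clock: 36.3
position: [0.4596, -0.0265, 0.192]
ee_rot: [-2.045, -2.35, -0.036]
force: [0.3, 0.4, -0.5]
width: 0.258
gripper_force: 35.0
```

>>> carry_out(claw=[0,0], delta_pos=[[0,0,0.1],[0,0,0.1]], angular=[[0,0,0],[0,0,0]])

```text
clock: 36.5
position: [0.4595, -0.0265, 0.1899]
ee_rot: [-2.044, -2.35, -0.036]
force: [1.0, 0.4, -0.9]
width: 0.256
gripper_force: 35.0
```

>>> carry_out(claw=[0,0], delta_pos=[[0,0,0.1],[0,0,0.05]], angular=[[0,0,0],[0,0,0]])

```text
clock: 36.7
position: [0.4595, -0.0264, 0.1883]
ee_rot: [-2.044, -2.35, -0.036]
force: [0.4, -0.4, -1.1]
width: 0.256
gripper_force: 35.0
```

>>> carry_out(claw=[0,0], delta_pos=[[0,0,0.05],[0,0,0.05]], angular=[[0,0,0],[0,0,0]])

```text
clock: 36.9
position: [0.4596, -0.0264, 0.1877]
ee_rot: [-2.045, -2.35, -0.036]
force: [-3.3, -1.5, 7.3]
width: 0.255
gripper_force: 35.0
```

```bash
python3 pl.py n3; python3 -c "
from h import *
print(arm.observe()['ft_torque'])"
```

```text
t 36.9 tcp [ 0.4596 -0.0264  0.1877] xdir 97.95522071589285 z [-0.0048  0.0344 -0.9994] F [-3.2578 -1.5292  7.3061] w 0.25499904420207536 g 35.00035285949707 q7 -0.12470730709491053
[ 0.6746  0.2898 -0.8535  1.9069  0.2105  1.0501 -0.1247]
top 0.82 (11.315376281738281, 125.58474731445312) [array([ 0.4819, -0.196 ,  0.2247]), array([0.4364, 0.1362, 0.2247])] 0.33525215943978887 [ 0.4591 -0.0299  0.2247]
wrist 0.55 (330.0, 56.0) [array([0.441 , 0.0908, 0.2247]), array([ 0.465 , -0.0828,  0.2247])] 0.17524409020681517 [0.453  0.004  0.2247]
[-0.1424  0.4083  0.0392]
```

Contact came at the predicted height, with little moment, so both ends are down. I'll ease off, open and withdraw straight up.

>>> carry_out(claw=[0,0], delta_pos=[[0,0,-0.04],[0,0,0]], angular=[[0,0,0],[0,0,0]], force=6)

```text
clock: 37.4
position: [0.4596, -0.0264, 0.1877]
ee_rot: [-2.044, -2.35, -0.036]
force: [-0.3, -0.3, 0.4]
width: 0.263
gripper_force: 6.0
```

>>> carry_out(claw=[2.6,3,3.6,4.5,5.5,5.5], delta_pos=[[0,0,0],[0,0,0],[0,0,0],[0,0,0],[0,0,0],[0,0,0]], angular=[[0,0,0],[0,0,0],[0,0,0],[0,0,0],[0,0,0],[0,0,0]])

```text
clock: 38.0
position: [0.4595, -0.0264, 0.1879]
ee_rot: [-2.045, -2.35, -0.036]
force: [-0.7, 0.3, 0.1]
width: 0.58
gripper_force: 0.0
```

>>> carry_out(claw=[5.5,5.5,5.5,5.5,5.5,5.5,5.5,5.5], delta_pos=[[0,0,-0.5],[0,0,-1],[0,0,-2],[0,0,-3],[0,0,-4],[0,0,-4],[0,0,-2],[0,0,0]], angular=[[0,0,0],[0,0,0],[0,0,0],[0,0,0],[0,0,0],[0,0,0],[0,0,0],[0,0,0]])

```text
clock: 38.8
position: [0.4619, -0.0317, 0.3565]
ee_rot: [-2.048, -2.354, -0.041]
force: [-0.3, 0.3, 0.3]
width: 0.599
gripper_force: 0.0
```

```bash
python3 - <<'E'
from h import *
pose()
P=[shot(n,'z_'+n+'.png') for n in('side','top','wrist')]
for p,n in zip(P,['side','top','wrist']):
    for q in arm.trace('bridge',p)[:1]:
        ys,xs=np.where(q['region']); r=cv2.minAreaRect(np.c_[xs,ys].astype(np.float32)); b=cv2.boxPoints(r)
        e=sorted([(b[i]+b[(i+1)%4])/2 for i in range(4)],key=lambda v:np.linalg.norm(v-r[0]))[2:]
        w=[onz(p,v/[512,384],.2245) for v in e]; print(n,round(q['conf'],2),r[1],w,np.linalg.norm(w[0]-w[1]))
    for l,z in (('wet_bowl',0),('mug',0),('paste_pot',0),('fork_block',.2)):
        for q in arm.place_of(l,p)[:1]: print(n,l,onz(p,q['centre'],z))
a=P[0]['frame'][130:310,130:370,::-1]; cv2.imwrite('pics/z.png',np.hstack([cv2.resize(P[2]['frame'][:,:,::-1],(400,300)),cv2.resize(a,(400,300),interpolation=cv2.INTER_CUBIC)]))
E
```

```text
t 38.8 tcp [ 0.4619 -0.0317  0.3565] xdir 97.97118199084156 z [ 0.0009  0.0338 -0.9994] F [-0.2508  0.3228  0.2933] w 0.599333073739157 g 0.0 q7 0.005403731332683175
side 0.85 (14.226069450378418, 129.0254364013672) [array([0.4354, 0.1409, 0.2245]), array([ 0.488 , -0.196 ,  0.2245])] 0.34094944828991586
side wet_bowl [ 0.4548 -0.0226  0.    ]
side mug [ 0.2948 -0.3218  0.    ]
side paste_pot [ 0.5004 -0.3192  0.    ]
side fork_block [ 0.4839 -0.1511  0.2   ]
top wet_bowl [ 0.4514 -0.0273  0.    ]
top mug [ 0.2905 -0.3231  0.    ]
top paste_pot [ 0.4961 -0.3257  0.    ]
wrist 0.89 (311.0, 34.0) [array([0.4361, 0.1299, 0.2245]), array([ 0.4819, -0.1992,  0.2245])] 0.3323194308265789
wrist wet_bowl [ 0.4545 -0.0219  0.    ]
wrist fork_block [ 0.4719 -0.1592  0.2   ]
```

```bash
python3 -c "
from h import *
print(arm.sign_off())"
```

```text
the job is handed in; nothing more can be done
None
```

The job is handed in at about 39 s: I raised the ratchet post three clicks, let it down onto its pawl and released it, and laid the bridge bar in both forks. Camera measurements put the dark end caps outside the forks and the bowl, mug and paste pot where they stood, but I had used all 10 picture views, so the final state was checked by those numbers only.

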